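# Pack the barista's kit case

## Task

Swing the lamp on its arm clear of the case, then press every tool lying on the counter fully home in the cutout of its shape, and nest the two beakers standing on the counter, in size order, in the large one that stands in the case. When all is packed, swing the lamp back over the middle of the case, and leave the tamper, the milk jug and the espresso cup standing where they are.

Things in the scene. Friction and masses are not known exactly. Their poses are not given: they have to be found in the camera images.
- key_pocket (a point): middle of the floor of the T-shaped cutout; x along it to its head end, z up. The seated key's origin and x axis fall on these. Sprung rubber ribs on both sides (from 5 to 35 mm to the -x of this point) stand 1.5 mm into the tool's way: a tool merely laid in rests on them about 8 to 11 mm too high and must be pushed down firmly (5 to 15 N) to the floor; they then grip it.
- scoop_pocket (a point): the same for the scoop's cutout, with a round head. Sprung rubber ribs on both sides (from 5 to 35 mm to the -x of this point) stand 1.5 mm into the tool's way: a tool merely laid in rests on them about 8 to 11 mm too high and must be pushed down firmly (5 to 15 N) to the floor; they then grip it.
- meter_pocket (a point): the same for the meter's cutout, with a broad body and a narrower head end. Sprung rubber ribs on both sides (from 5 to 35 mm to the -x of this point) stand 1.5 mm into the tool's way: a tool merely laid in rests on them about 8 to 11 mm too high and must be pushed down firmly (5 to 15 N) to the floor; they then grip it.
- case: fixed case tray, 190 mm along its x, 330 along its y, 24 high, aluminium rim, grey rigid insert; origin: centre of its underside. Three tool cutouts side by side, 70 mm apart along y, heads to +x, 14 mm deep (orange floor 10 mm, insert top 24 mm above the counter: a seated tool stands 16 mm proud), 2 mm wider than the tool all round. Slightly turned.
- beaker_well (a point): middle of the floor of the round recess at the case's +y end, where the large beaker stands (floor 4 mm above the counter, 20 mm deep)
- key: T-shaped burr key: steel shaft 22 mm wide with a red grip, red cross bar 60 mm wide and 26 mm long at the head end. 120 mm long along its x, 30 mm high all over. Origin: middle of its underside (also about its centre of mass); x points along it to the head end. May be absent. Belongs in key_pocket.
- scoop: dosing scoop lying mouth up: black handle 22 mm wide (x from -60 to about +12 mm), round steel bowl of 50 mm diameter centred at x = +35 mm. 120 mm long along its x, 30 mm high all over. Origin: middle of its underside (also about its centre of mass); x points along it to the head end. May be absent. Belongs in scoop_pocket.
- meter: handheld coffee meter: blue body 44 mm wide (x from -60 to +20 mm), white nose 26 mm wide to x = +60 mm, small black screen on top. 120 mm long along its x, 30 mm high all over. Origin: middle of its underside (also about its centre of mass); x points along it to the head end. May be absent. Belongs in meter_pocket.
- beaker_l: large steel beaker, 72 mm across, 48 mm high, walls 3 mm (66 mm inside), its inner floor 18 mm above its underside (weighted base). Stands loose in the case's round recess from the start and stays there. Origin: centre of its underside.
- beaker_m: middle copper-coloured beaker, 56 mm across, 48 mm high, walls 3 mm (50 mm inside), inner floor 16 mm above its underside; upright on the counter. Nested in the large one, its rim stands 18 mm above the large one's. Origin: centre of its underside.
- beaker_s: small yellow beaker, 40 mm across, 48 mm high; upright on the counter. It nests in the middle beaker (rim then 16 mm above the middle one's). Origin: centre of its underside.
- lamp_arm (a joint): swing of the lamp's arm about its upright post, rad: 0 = arm points along the -x of its stand (about the case's -x), head over the case; grows as the arm swings to the left (+y), clockwise from above; range -0.5 to 1.75. Clear of the case from 1.1 on. Stiff hinge (0.12 N m): it stays where it is left.
- lamp_knob (a point): centre of the top of the black upright knob (20 mm diameter, 43 mm tall) on the lamp's red round head (80 mm across, its underside 170 mm above the counter, its top 207 mm); the knob's top is 250 mm above the counter. Take the knob and lead it round the post, or push it.
- lamp_hinge (a point): point on the axis of the lamp's post (vertical, 20 mm diameter), 200 mm above the counter; the knob circles it at 180 mm. The post stands beyond the case on a round foot of 72 mm diameter.
- case_mid (a point): the point of the insert's top over which the lamp head belongs, near the middle of the case; at lamp_arm about -0.2 the head is right over it.
- tamper: bystander: steel tamper, 58 mm across, 88 mm tall, standing upright. Origin: centre of its underside.
- demitasse: bystander: white ceramic espresso cup, 62 mm across, 58 mm tall. Origin: centre of its underside.
- jug: bystander: steel milk jug, 84 mm across, 105 mm tall. Origin: centre of its underside.
Not all that is in view belongs to the job. Leave any yellow look-alike of the key alone.

How it is judged (in metres and radians):
On the way, in this order (a step that is already met when the one before it is completed fails the run):
1. the lamp is swung clear of the case (lamp_arm above 1.1 rad) (value of joint lamp_arm above 1.1 rad), for 0.2 s.
2. with the lamp still clear, every tool is pressed home and the beakers are nested (horizontal distance between key and key_pocket below 0.006 m and z of key in the frame of key_pocket below 0.0035 m and angle between each of key, scoop, meter's own z axis and vertical below 0.05 rad and horizontal distance between scoop and scoop_pocket below 0.006 m and z of scoop in the frame of scoop_pocket below 0.0035 m and horizontal distance between meter and meter_pocket below 0.006 m and z of meter in the frame of meter_pocket below 0.0035 m and horizontal distance between each of beaker_m, beaker_s and beaker_l below 0.016 m and z of beaker_m in the frame of beaker_l below 0.024 m and angle between each of beaker_m, beaker_s's own z axis and vertical below 0.15 rad and z of beaker_s in the frame of beaker_l below 0.041 m and horizontal distance between beaker_s and beaker_m below 0.01 m and z of beaker_s in the frame of beaker_m above 0.01 m and angle between beaker_l's own z axis and vertical below 0.1 rad and horizontal distance between beaker_l and beaker_well below 0.01 m and z of beaker_l in the frame of beaker_well below 0.006 m and value of joint lamp_arm above 0.8 rad), for 0.2 s.
At the end, for the whole second after the job is handed in: Every tool present lies level in its own cutout (6 mm across, 3.5 mm off its floor, 0.05 rad); the beakers are nested upright, in size order, down on the next larger one's floor, the large one in its recess; lamp knob within 70 mm of case_mid seen from above; all at rest (horizontal distance between key and key_pocket below 0.006 m and z of key in the frame of key_pocket below 0.0035 m and angle between each of key, scoop, meter's own z axis and vertical below 0.05 rad and horizontal distance between scoop and scoop_pocket below 0.006 m and z of scoop in the frame of scoop_pocket below 0.0035 m and horizontal distance between meter and meter_pocket below 0.006 m and z of meter in the frame of meter_pocket below 0.0035 m and horizontal distance between each of beaker_m, beaker_s and beaker_l below 0.016 m and z of beaker_m in the frame of beaker_l below 0.024 m and angle between each of beaker_m, beaker_s's own z axis and vertical below 0.15 rad and z of beaker_s in the frame of beaker_l below 0.041 m and horizontal distance between beaker_s and beaker_m below 0.01 m and z of beaker_s in the frame of beaker_m above 0.01 m and angle between beaker_l's own z axis and vertical below 0.1 rad and horizontal distance between beaker_l and beaker_well below 0.01 m and z of beaker_l in the frame of beaker_well below 0.006 m and linear speed of each of key, scoop, meter, beaker_m, beaker_s, beaker_l below 0.02 m/s and horizontal distance between lamp_knob and case_mid below 0.07 m and velocity of joint lamp_arm between -0.05 and 0.05 rad/s); the robot touches nothing.
It fails at once if the tamper, the milk jug or the espresso cup is moved by more than 40 mm (distance of any of tamper, demitasse, jug from where it was at the start of the episode above 0.04 m).
Of key, scoop, meter only 2 to 3 are there at a start; the rules pass over those that are not, and their reading is None.
At some moment in a run one of key, scoop, meter, beaker_m, beaker_s may be knocked a few centimetres aside while the robot is not near it.
Once in a run the grip may slacken for a moment while it holds something.
It also fails if it takes over 210 s, if anything falls off the work surface, if the arm or the gripper's body presses on something with over 40 N, if the wrist force passes 120 N, or if a joint passes its speed limit or range.

## Robot

A 7-joint arm with a two-finger parallel gripper is mounted at the origin on the work surface. World frame = base frame: x ahead of the robot, y to its left, z up, the work surface at z = 0. Lengths are in mm, angles in rad, forces in N, time in s.
With the tool pointing down it reaches from about 400 to 875 mm from the base axis. Payload 4.4 kg.
Tool frame: the origin (TCP) lies at the very end of the fingers, on their centre line; the grasp point (between the pads) lies pinch_z behind it (pinch_z is the distance from the TCP to the grasp point, in mm); z points along the fingers, y is the line along which they close (so a half turn about z gives the same grasp; the last joint's range is limited). The gripper opens to 85 mm and grips with 20 to 120 N. Pads are 22 mm wide; open, the fingers measure 114 mm over their backs; the gripper's body (76 mm by 85 mm) begins 54 mm behind the grasp point. The pads swing forward as they close: fully open they stand 13 mm farther back than shut.
Start: joints at [-0.066, 0.628, 0.038, 1.517, -0.027, 0.996, -0.02], TCP at [650.014, 0.027, 231.313] pointing down, gripper open.
Joint ranges: [-3.06, 3.06], [-0.37, 2.12], [-1.25, 1.32], [0.18, 2.47], [-1.1, 4.24], [0.23, 1.98], [-2.94, 2.94]. Speed limits (rad/s): [2.57, 2.57, 3.14, 3.14, 3.14, 3.14, 3.14].

## Interface

Orientations are given as a 3x3 rotation matrix whose columns are the frame's x, y, z axes.
In Python, from workcell import * gives the robot as it stands.
- The arm moves only by the tool send_rows, never from a script. Its argument "series" is a list of rows, each an object of numbers: "tx", "ty", "tz": the shift along the world's x, y, z in m; "ax", "ay", "az": the turn, a rotation vector about the world's x, y, z in rad. A call has 1 to 10 rows; each row shifts and turns the commanded pose from where the row before left it; what a row does not reach is not made up. A row lasts 1/12 s, in which the tool goes at most 41.7 mm and 7.16 degrees, less where a joint would pass 70% of its speed; a pose out of reach is approached as far as the arm can. A call with a gripper value outside its range is refused whole. "gripper" is the closure, from -1 (fully open) to 1 (shut), so that 0 is half open, set as the call begins (left out, the last holds). The fingers move at their own pace and stop on an object; "grip_force" is the grip in N (left out, the last holds). Time passes only in rows, so rows that do not move let the fingers close. It gives the time, the measured TCP pose, the force, the opening and the grip force at its end, in the units of the state.
- observe(): the state, without advancing time (a new reading comes with each control period).
- get_image(name): name is "scene" or "side" or "wrist"; returns (picture, depth): 480x640x3 uint8, red, green, blue; 480x640 float32, mm along the optical axis (not along the pixel's ray), 0 where there is no reading.
- calibration(name): a dict with "vfov" (degrees; the focal length in pixels is half the picture's height over the tangent of half this angle, whatever the lens; pixels are square), "cx", "cy" (the principal point, pixels), "R" (3x3) and "t" (3): a world point X has camera coordinates R X + t. Camera axes: x right, y down, z forward; pixel columns grow to the right and rows downward; lengths in mm; the calibration is good to about 2 mm. The wrist camera is an equidistant fisheye: a pixel r from the principal point sees the ray r / f radians off the axis. A picture is of the moment at which its call begins: read the wrist's pose just before it. calibration takes no time and is no camera call; for the wrist camera it gives the pose at the moment of the call.
- finish_job(): hands the job in; it is judged then, once.
Trained networks look in the newest picture that a camera, given by its name, has taken for a name from the list of things; names that differ only in an ending like _2 or _b are one class to them, and where a whole thing is asked for, a point or a joint stands for the part that bears it (a point fixed in the world has none). Each returns a list of dicts, best first, with "p" (0 to 1); they miss things now and then, are a little off and sometimes report something else, mostly with a low value. They report only what shows in the picture. A call takes as long as a camera call. They do not tell look-alikes from the thing itself.
- look_for(camera, thing): "location" ([column, row] in pixels, amid what is visible of it).
- regions_of(camera, thing): "mask" (480x640 bool, what is visible of it) and "location" ([column, row] in pixels, amid what is visible of it).
The state is a dict: "time_s": time; "joint_positions": joint angles; "qvel": joint speeds; "joint_torque": joint torques, N m; "tool_pos": TCP position; "eef_rot": TCP orientation; "ft_force": force on the tool from outside, world axes, zero at the start; "ft_torque": the same for the moment, N m; "finger_gap": opening from 0.0 (shut) to 1.0 (fully open); "grasp_force": force on a finger pad.
Only numpy, scipy, OpenCV 4.12 (cv2) and the standard library are available. Lean on these libraries where they do the work, as an engineer would, in place of code of your own. Each camera call takes 0.05 s, during which the arm holds its last target. There are 200 camera calls.

## Working session

There is one attempt and no reset: what is moved stays moved. The work goes in short steps, Python scripts to look and compute and a tool call to move; the robot and the scene stay as the last step left them, time stands still between calls to the robot, and variables do not carry over. Pictures are saved under pics/ and viewed, at most 14 in all, crops included, and the job is handed in when it is done.

Besides the shell and the picture viewer there is one more tool, called after "Request:" as name(argument=value, ...), one argument or row to a line, values as JSON. send_rows: Moves the arm, as the interface text tells. Its arguments: {"type":"object","properties":{"series":{"type":"array"},"gripper":{"type":"number"},"grip_force":{"type":"number"}},"required":["series"]}

```bash
ls; mkdir -p pics
cat > h.py <<'E'
from workcell import *
import numpy as np, cv2
def ray(cam,u,v,c=None):
    c=c or calibration(cam); f=240/np.tan(np.radians(c["vfov"])/2)
    x,y=(u-c["cx"]),(v-c["cy"])
    R=np.array(c["R"]);t=np.array(c["t"])
    if cam=="wrist":
        r=np.hypot(x,y); th=r/f; k=np.sin(th)/r if r>1e-6 else 1/f
        d=np.array([x*k,y*k,np.cos(th)])
    else: d=np.array([x/f,y/f,1.])
    return -R.T@t, R.T@d
def at_z(cam,u,v,z,c=None):
    o,d=ray(cam,u,v,c); return o+d*(z-o[2])/d[2]
def cloud(cam,D,m,c=None):
    c=c or calibration(cam); f=240/np.tan(np.radians(c["vfov"])/2)
    v,u=np.nonzero(m&(D>0)); z=D[v,u]; x=u-c["cx"];y=v-c["cy"]
    if cam=="wrist":
        r=np.hypot(x,y)+1e-9; k=np.tan(r/f)/r; P=np.c_[x*k*z,y*k*z,z]
    else: P=np.c_[x/f*z,y/f*z,z]
    return (P-np.array(c["t"]))@np.array(c["R"])
def project(cam,X,c=None):
    c=c or calibration(cam); f=240/np.tan(np.radians(c["vfov"])/2)
    p=np.array(c["R"])@np.array(X)+np.array(c["t"])
    if cam=="wrist":
        r=np.hypot(p[0],p[1]);th=np.arctan2(r,p[2]);return c["cx"]+f*th*p[0]/r,c["cy"]+f*th*p[1]/r
    return c["cx"]+f*p[0]/p[2],c["cy"]+f*p[1]/p[2]
def save(n,im): cv2.imwrite("pics/"+n,im[:,:,::-1])
def st():
    s=observe();print("t",round(s["time_s"],2),"tcp",np.round(s["tool_pos"],1),"F",np.round(s["ft_force"],1),"gap",round(s["finger_gap"],3),"gf",s["grasp_force"],"yaw",np.round(np.arctan2(s["eef_rot"][1][1],s["eef_rot"][0][1]),3));return s
E
python3 - <<'E'
from h import *
s=st();print(s.keys(), np.round(s["eef_rot"],2))
for n in ["scene","side","wrist"]:
    im,D=get_image(n);save(n+"0.png",im);c=calibration(n);print(n,c["vfov"],np.round(-np.array(c["R"]).T@np.array(c["t"])))
    for t in ["key","scoop","meter","beaker_l","beaker_m","beaker_s","lamp_knob","tamper","demitasse","jug"]:
        for r in regions_of(n,t)[:2]:
            if r["p"]<.3: continue
            P=cloud(n,D,r["mask"]); 
            print(n,t,round(r["p"],2),np.round(r["location"]),r["mask"].sum(),np.round(np.median(P,0)) if len(P) else None, np.round(np.percentile(P[:,2],95)) if len(P) else None)
E
```

```text
pics
t 0.0 tcp [6.494e+02 1.000e-01 2.304e+02] F [-0.5 -0.4 -0.9] gap 0.997 gf 0.0 yaw 0.0
dict_keys(['time_s', 'joint_positions', 'qvel', 'joint_torque', 'tool_pos', 'eef_rot', 'ft_force', 'ft_torque', 'grasp_force', 'finger_gap']) [[-0.  1. -0.]
 [ 1.  0. -0.]
 [-0. -0. -1.]]
scene 53.217534218831375 [1145.  251.  991.]
scene key 0.82 [204. 229.] 748 [ 538. -324.   27.] 32.0
scene key 0.71 [199. 176.] 601 [ 374. -425.   27.] 33.0
scene beaker_l 0.64 [373. 273.] 870 [501. 137.  27.] 53.0
scene beaker_l 0.63 [492. 288.] 668 [433. 394.  25.] 48.0
scene beaker_m 0.64 [373. 273.] 870 [501. 137.  27.] 53.0
scene beaker_m 0.63 [492. 288.] 668 [433. 394.  25.] 48.0
scene beaker_s 0.64 [373. 273.] 870 [501. 137.  27.] 53.0
scene beaker_s 0.63 [492. 288.] 668 [433. 394.  25.] 48.0
scene lamp_knob 0.45 [206. 279.] 649 [ 673. -224.   27.] 87.0
scene tamper 0.79 [206. 280.] 590 [ 673. -224.   28.] 87.0
scene demitasse 0.75 [473. 342.] 1001 [583. 383.  32.] 58.0
scene jug 0.85 [250. 301.] 1900 [ 705. -107.   60.] 104.0
scene jug 0.42 [345. 274.] 2735 [638.  84. 195.] 220.0
side 54.71618335380133
[... 854 characters left out ...]
[607.  70. 186.] 224.0
wrist 65.70646984690485 [650.  75. 374.]
wrist key 0.62 [142. 456.] 826 [ 355. -408.   21.] 31.0
wrist key 0.42 [214. 206.] 39400 [542.  -0.  24.] 25.0
wrist scoop 0.54 [161. 137.] 27549 [573.  74. 207.] 229.0
wrist beaker_l 0.6 [172.  73.] 4956 [504. 137.  23.] 52.0
wrist beaker_m 0.6 [172.  73.] 4956 [504. 137.  23.] 52.0
wrist beaker_s 0.6 [172.  73.] 4956 [504. 137.  23.] 52.0
wrist lamp_knob 0.92 [142. 141.] 25776 [563.  73. 207.] 231.0
wrist tamper 0.94 [333. 388.] 1587 [ 661. -221.   25.] 56.0
wrist tamper 0.43 [214. 209.] 39072 [542.  -0.  24.] 25.0
wrist jug 0.86 [372. 324.] 9338 [ 699. -119.   68.] 105.0
wrist jug 0.59 [160. 140.] 27471 [573.  74. 207.] 229.0
```

View pics/scene0.png

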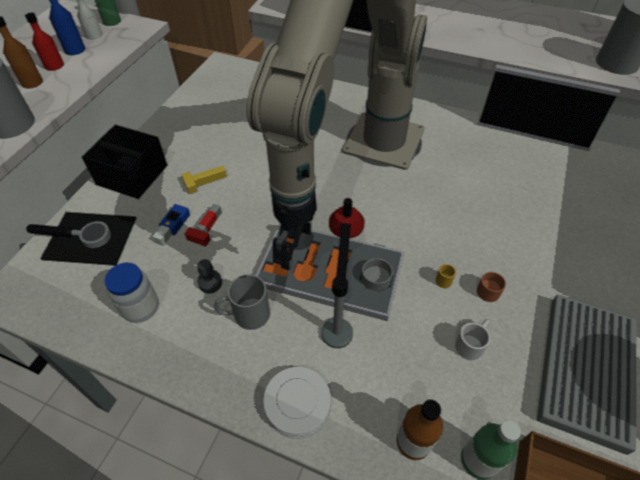

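View pics/side0.png

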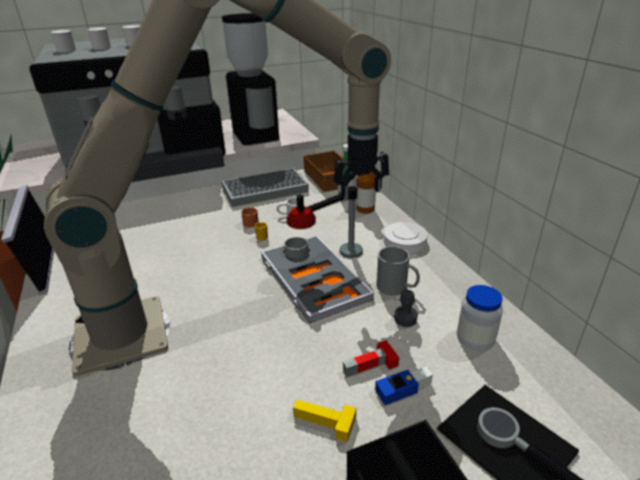

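View pics/wrist0.png

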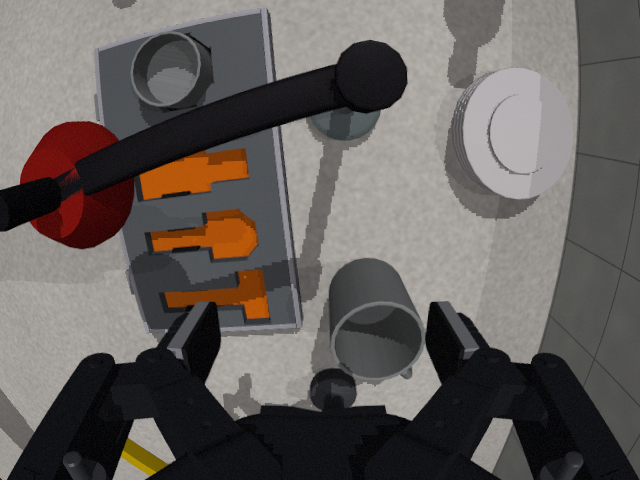

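The red key is at scene (204,225), with a yellow look-alike at (204,178) that I'll leave alone. The blue meter is at (170,222), the copper beaker at (491,287) and the yellow one at (446,276). The pan on the mat at (95,235) looks too big for the scoop, so I'll check its size. The lamp knob is at (347,205).

```bash
cat >> h.py <<'E'
def hsvmask(im,lo,hi): return cv2.inRange(cv2.cvtColor(im,cv2.COLOR_RGB2HSV),np.array(lo),np.array(hi))>0
COL={"blue":([105,120,40],[130,255,255]),"red":([0,150,60],[4,255,255]),"orange":([8,200,100],[18,255,255]),"yellow":([20,150,60],[32,255,255]),"copper":([3,80,60],[14,190,255])}
def big(m,n=1):
    k,l,s,c=cv2.connectedComponentsWithStats(m.astype(np.uint8)); o=1+np.argsort(-s[1:,4])[:n]; return [(l==i) for i in o]
E
python3 - <<'E'
from h import *
W={}
for n in ["scene","side","wrist"]:
    im,D=get_image(n)
    m=D>0
    P=np.zeros((480,640,3)); v,u=np.nonzero(m); P[v,u]=cloud(n,D,m); W[n]=(im,P)
    x,y,z=P[...,0],P[...,1],P[...,2]
    # beakers/objects on the counter
    for name,(cx,cy) in dict(m=(430,393),s=(501,0)).items(): pass
    for colr in COL:
        for k in big(hsvmask(im,*COL[colr])&m&(x>200)&(x<850)&(abs(y)<560)&(z<60),4):
            if k.sum()<80: continue
            Q=P[k]; top=Q[Q[:,2]>np.percentile(Q[:,2],90)-5]
            v,u=np.nonzero(k); print(n,colr,int(u.mean()),int(v.mean()),k.sum(),"med",np.round(np.median(Q,0)),"zr",np.round(np.percentile(Q[:,2],[5,95])),"topmid",np.round((np.percentile(top,2,0)+np.percentile(top,98,0))/2),"ext",np.round(np.ptp(top,axis=0)))
    k=m&(z>230)&(z<262)&(x>380)&(x<640)&(y>-40)&(y<180)&(im.max(2)<90)
    if k.any():
        Q=P[k];print(n,"knobtop?",np.round(Q.min(0)),np.round(Q.max(0)),np.round(np.median(Q,0)))
np.savez("w0.npz",**{n+"P":W[n][1] for n in W})
for n in ["scene","side"]:
    im,P=W[n]; k=(P[...,0]>400)&(P[...,0]<760)&(P[...,1]>-650)&(P[...,1]<-440)&(P[...,2]>12)&(P[...,2]<60)
    for q in big(k,3): v,u=np.nonzero(q); print(n,"pan",q.sum(),int(u.mean()),int(v.mean()),np.round(P[q].min(0)),np.round(P[q].max(0)))
im,P=W["wrist"]
big1=cv2.resize(W["scene"][0][150:350,60:260],(800,800))[:600]; 
big2=cv2.resize(W["scene"][0][180:370,310:530],(660,570),interpolation=cv2.INTER_CUBIC); 
a=cv2.resize(W["scene"][0][150:310,20:240],(770,560),interpolation=cv2.INTER_CUBIC);save("cropA.png",a)
print("lamp", [ (np.round(at_z("scene",347,203,250)),np.round(at_z("side",300,196,250)),np.round(at_z("scene",338,335,5))) ])
E
```

```text
scene blue 175 216 325 med [ 524. -405.   29.] zr [11. 33.] topmid [ 530. -416.   31.] ext [79. 43.  7.]
scene red 208 219 177 med [ 502. -323.   28.] zr [10. 32.] topmid [ 503. -329.   30.] ext [51. 21.  8.]
scene red 196 233 164 med [ 559. -328.   29.] zr [26. 33.] topmid [ 559. -328.   30.] ext [24. 57.  8.]
scene yellow 202 178 513 med [ 376. -424.   27.] zr [ 6. 32.] topmid [ 372. -426.   30.] ext [106. 102.   9.]
scene yellow 445 275 235 med [453. 292.  29.] zr [10. 48.] topmid [445. 291.  46.] ext [40. 34.  9.]
scene copper 491 285 383 med [426. 399.  24.] zr [11. 49.] topmid [434. 396.  47.] ext [57. 54. 10.]
scene copper 536 465 283 med [788. 547.   5.] zr [2. 8.] topmid [785. 547.   5.] ext [61. 26.  8.]
scene copper 302 272 85 med [557. -41.  10.] zr [ 7. 25.] topmid [556. -20.  23.] ext [65. 42.  7.]
scene knobtop? [487.  -5. 230.] [610.  62. 262.] [506.  48. 249.]
side blue 395 387 808 med [ 516. -434.   28.] zr [ 8. 31.] topmid [ 526. -421.   29.] ext [80. 45.  8.]
side red 366 360 316 med [ 500. -342.   28.] zr [ 7. 31.] topmid [ 501. -335.   30.] ext [51. 24.  7.]
sid
[... 1133 characters left out ...]
5.   10.] zr [ 9. 11.] topmid [ 529. -101.   10.] ext [122.  58.  12.]
wrist yellow 141 458 811 med [ 356. -408.   21.] zr [ 4. 31.] topmid [ 352. -410.   29.] ext [57. 55.  6.]
wrist knobtop? [495. -12. 230.] [608.  59. 262.] [507.  43. 249.]
scene pan 736 90 233 [ 609. -650.   12.] [ 694. -540.   39.]
scene pan 615 133 181 [ 400. -650.   12.] [ 499. -559.   60.]
scene pan 45 186 182 [ 400. -467.   14.] [ 425. -440.   34.]
side pan 1461 501 429 [ 611. -650.   12.] [ 700. -535.   35.]
side pan 682 423 459 [ 445. -646.   12.] [ 489. -569.   60.]
side pan 232 384 464 [ 400. -573.   12.] [ 436. -569.   60.]
lamp [(array([506.,  53., 250.]), array([496.,  46., 250.]), array([676., 106.,   5.]))]
```

View pics/cropA.png

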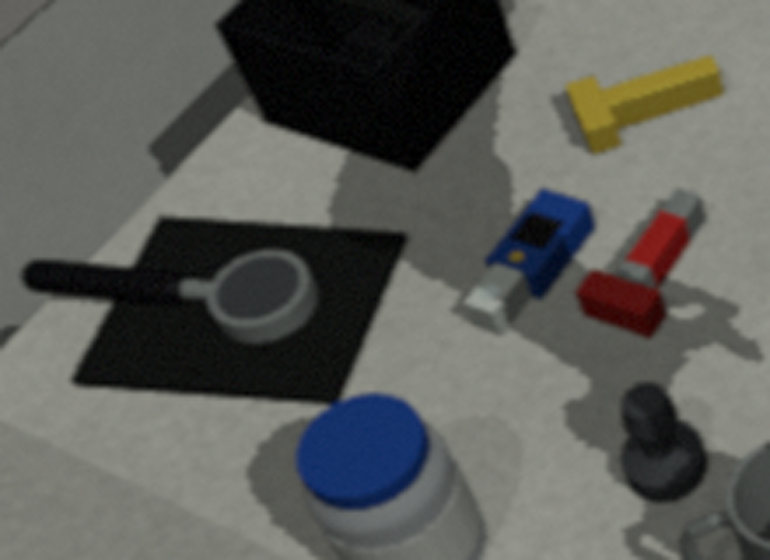

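The pan's bowl is about 85 mm across, so it isn't the scoop. Only the key and meter are on the counter, and the scoop is absent. The lamp is at about -0.2 rad, so I'll go above its knob first.

Request:
send_rows(
  series=[
    {"tz":0.04,"az":0.118},
    {"tz":0.04,"az":0.118},
    {"az":0.118,"tx":-0.018,"ty":0.006},
    {"az":0.118,"tx":-0.018,"ty":0.006},
    {"az":0.118,"tx":-0.018,"ty":0.006},
    {"az":0.118,"tx":-0.018,"ty":0.006},
    {"az":0.118,"tx":-0.018,"ty":0.006},
    {"az":0.118,"tx":-0.018,"ty":0.006},
    {"az":0.118,"tx":-0.018,"ty":0.006},
    {"az":0.118,"tx":-0.018,"ty":0.006},
  ],
  gripper=0.1,
  grip_force=25,
)

```text
schema error: expected keys tx, ty, tz, ax, ay, az
```

Request:
send_rows(
  series=[
    {"az":0.118},
    {"az":0.118},
    {"az":0.118},
    {"az":0.118},
    {"az":0.118},
    {"az":0.118},
    {"az":0.0},
  ],
)

```text
schema error: expected keys tx, ty, tz, ax, ay, az
```

Run:
```python
from h import *
import workcell; print([x for x in dir(workcell) if not x.startswith('_')])
s=st(); print(np.round(s["joint_positions"],2))
for n in ["wrist","scene","side"]:
    c=calibration(n);im,D=get_image(n);m=D>0
    if n=="wrist": save("w1.png",im)
    for r in look_for(n,"lamp_knob")[:2]: print(n,r, np.round(at_z(n,*r["location"],250,c)))
    P=np.zeros((480,640,3)); v,u=np.nonzero(m); P[v,u]=cloud(n,D,m,c)
    k=m&(abs(P[...,2]-250)<4)&(np.hypot(P[...,0]-505,P[...,1]-49)<30)
    print(n,k.sum(),np.round(P[k].min(0)),np.round(P[k].max(0)))
    k=m&hsvmask(im,*COL["red"])&(P[...,2]>165)&(np.hypot(P[...,0]-505,P[...,1]-49)<60); print(n,"head",k.sum(),np.round(P[k].min(0)),np.round(P[k].max(0)))
    k=m&(np.hypot(P[...,0]-676,P[...,1]-106)<35)&(P[...,2]>3); print(n,"post",k.sum(),np.round(P[k].min(0)),np.round(P[k].max(0)))
    k=m&(np.hypot(P[...,0]-590,P[...,1]-77)<25)&(P[...,2]>160); 
    if k.any(): print(n,"boom",np.round(P[k].max(0)))
```

```text
['MotionError', 'calibration', 'finish_job', 'get_image', 'look_for', 'observe', 'pinch_z', 'regions_of']
t 1.8 tcp [650.    0.  231.3] F [-0.2 -0.   0.2] gap 1.003 gf 0.0 yaw -0.0
[-0.07  0.63  0.04  1.52 -0.03  1.   -0.02]
wrist {'location': [143.9, 140.3], 'p': 0.78} [586.  73. 250.]
wrist 479 [497.  40. 246.] [509.  59. 252.]
wrist head 5123 [473.  14. 172.] [541.  89. 225.]
wrist post 6352 [642.  71.   9.] [706. 114. 217.]
wrist boom [615.  91. 210.]
scene {'location': [341.7, 233.0], 'p': 0.92} [584.  71. 250.]
scene 57 [490.  42. 247.] [510.  61. 252.]
scene head 402 [476.  28. 173.] [533.  90. 210.]
scene post 1230 [642.  71.   3.] [708. 138. 218.]
scene boom [615.  91. 210.]
side {'location': [304.4, 209.0], 'p': 0.75} [482. -25. 250.]
side 27 [485.  36. 246.] [505.  57. 252.]
side head 385 [456.   7. 174.] [527.  72. 211.]
side post 569 [641.  73.   8.] [704. 129. 216.]
side boom [614.  88. 208.]
```

View pics/w1.png

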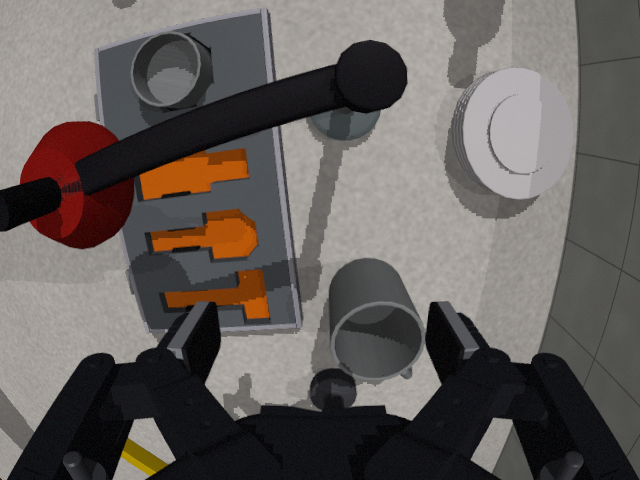

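The arm hasn't moved because each row needs all six keys. The knob is at about (500, 50) and the hinge at about (675, 105).

Request:
send_rows(
  series=[
    {"tx":0,"ty":0,"tz":0.04,"ax":0,"ay":0,"az":0.118},
    {"tx":0,"ty":0,"tz":0.04,"ax":0,"ay":0,"az":0.118},
    {"tx":-0.018,"ty":0.006,"tz":0,"ax":0,"ay":0,"az":0.118},
    {"tx":-0.018,"ty":0.006,"tz":0,"ax":0,"ay":0,"az":0.118},
    {"tx":-0.018,"ty":0.006,"tz":0,"ax":0,"ay":0,"az":0.118},
    {"tx":-0.018,"ty":0.006,"tz":0,"ax":0,"ay":0,"az":0.118},
    {"tx":-0.018,"ty":0.006,"tz":0,"ax":0,"ay":0,"az":0.118},
    {"tx":-0.018,"ty":0.006,"tz":0,"ax":0,"ay":0,"az":0.118},
    {"tx":-0.018,"ty":0.006,"tz":0,"ax":0,"ay":0,"az":0.118},
    {"tx":-0.018,"ty":0.006,"tz":0,"ax":0,"ay":0,"az":0.118},
  ],
  gripper=0.1,
  grip_force=25,
)

```text
time_s: 2.93
tool_pos: [505.1, 48.2, 311.5]
eef_rot: [[-0.927, 0.376, 0.0], [0.376, 0.927, -0.0], [-0.0, 0.0, -1.0]]
ft_force: [-0.5, 0.4, 0.8]
finger_gap: 0.447
grasp_force: 0.0
```

Request:
send_rows(
  series=[
    {"tx":-0.006,"ty":0.002,"tz":0,"ax":0,"ay":0,"az":0.118},
    {"tx":0,"ty":0,"tz":0,"ax":0,"ay":0,"az":0.118},
    {"tx":0,"ty":0,"tz":0,"ax":0,"ay":0,"az":0.118},
    {"tx":0,"ty":0,"tz":0,"ax":0,"ay":0,"az":0.118},
    {"tx":0,"ty":0,"tz":0,"ax":0,"ay":0,"az":0.118},
    {"tx":0,"ty":0,"tz":0,"ax":0,"ay":0,"az":0.118},
    {"tx":0,"ty":0,"tz":0,"ax":0,"ay":0,"az":0},
    {"tx":0,"ty":0,"tz":0,"ax":0,"ay":0,"az":0},
  ],
)

```text
time_s: 3.6
tool_pos: [500.0, 49.8, 311.4]
eef_rot: [[-0.951, -0.308, 0.0], [-0.308, 0.951, 0.0], [-0.0, 0.0, -1.0]]
ft_force: [-0.3, -0.4, 0.1]
finger_gap: 0.452
grasp_force: 0.0
```

Run:
```python
from h import *
s=st(); print(pinch_z,np.round(s["joint_positions"],2))
for n in ["scene","side","wrist"]:
    c=calibration(n);im,D=get_image(n);m=D>0
    P=np.zeros((480,640,3)); v,u=np.nonzero(m); P[v,u]=cloud(n,D,m,c)
    k=m&(abs(P[...,2]-250)<4)&(np.hypot(P[...,0]-500,P[...,1]-50)<35)
    if k.any(): print(n,k.sum(),np.round(P[k].min(0)),np.round(P[k].max(0)))
```

```text
t 3.6 tcp [500.   49.8 311.4] F [-0.3 -0.4  0.1] gap 0.452 gf 0.0 yaw 1.884
18.700000000000003 [ 0.17  0.35 -0.44  1.8   0.17  1.03  1.54]
scene 57 [490.  42. 247.] [510.  60. 252.]
side 27 [484.  36. 246.] [504.  56. 252.]
wrist 850 [488.  40. 246.] [507.  59. 252.]
```

Run:
```python
import numpy as np
t=3.446-0.1*np.arange(17); p=183*np.c_[np.cos(t),np.sin(t)]
print(np.round(np.diff(p,axis=0)/1000,4).tolist(), p[-1]+[674,104.5])
```

```text
[[-0.0046, 0.0177], [-0.0028, 0.0181], [-0.001, 0.0183], [0.0008, 0.0183], [0.0027, 0.0181], [0.0044, 0.0177], [0.0062, 0.0172], [0.0079, 0.0165], [0.0095, 0.0156], [0.011, 0.0146], [0.0124, 0.0134], [0.0137, 0.0121], [0.0148, 0.0107], [0.0158, 0.0092], [0.0167, 0.0075], [0.0173, 0.0058]] [624.27103987 280.61368636]
```

Request:
send_rows(
  series=[
    {"tx":0,"ty":0,"tz":-0.03,"ax":0,"ay":0,"az":0},
    {"tx":0,"ty":0,"tz":-0.03,"ax":0,"ay":0,"az":0},
    {"tx":0,"ty":0,"tz":-0.015,"ax":0,"ay":0,"az":0},
    {"tx":0,"ty":0,"tz":-0.01,"ax":0,"ay":0,"az":0},
    {"tx":0,"ty":0,"tz":0,"ax":0,"ay":0,"az":0},
  ],
)

```text
time_s: 4.17
tool_pos: [498.9, 49.8, 224.6]
eef_rot: [[-0.95, -0.311, -0.004], [-0.311, 0.95, -0.0], [0.004, 0.001, -1.0]]
ft_force: [-0.3, -0.9, -0.3]
finger_gap: 0.45
grasp_force: 0.0
```

Request:
send_rows(
  series=[
    {"tx":-0.0046,"ty":0.0177,"tz":0,"ax":0,"ay":0,"az":-0.1},
    {"tx":-0.0028,"ty":0.0181,"tz":0,"ax":0,"ay":0,"az":-0.1},
    {"tx":-0.001,"ty":0.0183,"tz":0,"ax":0,"ay":0,"az":-0.1},
    {"tx":0.0008,"ty":0.0183,"tz":0,"ax":0,"ay":0,"az":-0.1},
    {"tx":0.0027,"ty":0.0181,"tz":0,"ax":0,"ay":0,"az":-0.1},
    {"tx":0.0044,"ty":0.0177,"tz":0,"ax":0,"ay":0,"az":-0.1},
    {"tx":0.0062,"ty":0.0172,"tz":0,"ax":0,"ay":0,"az":-0.1},
    {"tx":0.0079,"ty":0.0165,"tz":0,"ax":0,"ay":0,"az":-0.1},
    {"tx":0.0095,"ty":0.0156,"tz":0,"ax":0,"ay":0,"az":-0.1},
    {"tx":0.011,"ty":0.0146,"tz":0,"ax":0,"ay":0,"az":-0.1},
  ],
)

```text
time_s: 5.0
tool_pos: [534.9, 222.9, 227.8]
eef_rot: [[-0.773, 0.635, 0.002], [0.635, 0.773, -0.0], [-0.001, 0.001, -1.0]]
ft_force: [0.4, -2.0, -0.8]
finger_gap: 0.453
grasp_force: 0.8
```

Request:
send_rows(
  series=[
    {"tx":0.0124,"ty":0.0134,"tz":0,"ax":0,"ay":0,"az":-0.1},
    {"tx":0.0137,"ty":0.0121,"tz":0,"ax":0,"ay":0,"az":-0.1},
    {"tx":0.0148,"ty":0.0107,"tz":0,"ax":0,"ay":0,"az":-0.1},
    {"tx":0.0158,"ty":0.0092,"tz":0,"ax":0,"ay":0,"az":-0.1},
    {"tx":0.0167,"ty":0.0075,"tz":0,"ax":0,"ay":0,"az":-0.1},
    {"tx":0.0173,"ty":0.0058,"tz":0,"ax":0,"ay":0,"az":-0.1},
    {"tx":0,"ty":0,"tz":0,"ax":0,"ay":0,"az":0},
  ],
)

```text
time_s: 5.58
tool_pos: [627.9, 282.4, 227.3]
eef_rot: [[-0.281, 0.96, 0.004], [0.96, 0.281, 0.002], [0.0, 0.005, -1.0]]
ft_force: [-0.3, 0.2, -0.3]
finger_gap: 0.452
grasp_force: 0.0
```

Run:
```python
from h import *
s=st(); 
for n in ["scene","wrist"]:
    c=calibration(n);im,D=get_image(n);m=D>0
    P=np.zeros((480,640,3)); v,u=np.nonzero(m); P[v,u]=cloud(n,D,m,c)
    k=m&hsvmask(im,*COL["red"])&(P[...,2]>165)&(P[...,2]<212); print(n,"head",k.sum(),np.round(P[k].min(0)),np.round(P[k].max(0)))
    k=m&(P[...,2]>180)&(P[...,2]<215)&(im.max(2)<80)&(np.hypot(P[...,0]-675,P[...,1]-105)<140);
    if k.any(): print("boom",np.round(np.median(P[k],0)))
    save(n+"2.png",im)
```

```text
t 5.58 tcp [627.9 282.4 227.3] F [-0.3  0.2 -0.3] gap 0.452 gf 0.0 yaw 0.285
scene head 502 [   86. -1197.   165.] [668. 312. 210.]
boom [659. 162. 206.]
wrist head 10653 [588. 246. 173.] [666. 313. 210.]
boom [641. 220. 207.]
```

View pics/scene2.png

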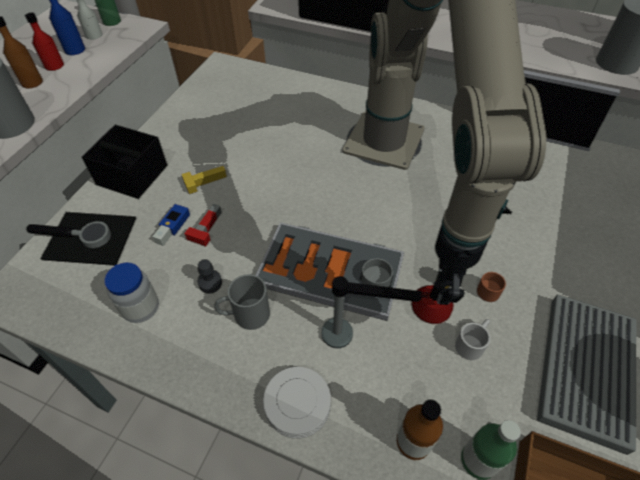

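The lamp head is now at (432,303), over world (627,280), so lamp_arm is about 1.38 and clear of the case. Next I'll hover over the copper beaker.

Request:
send_rows(
  series=[
    {"tx":0,"ty":0,"tz":0.04,"ax":0,"ay":0,"az":0},
    {"tx":0,"ty":0,"tz":0.04,"ax":0,"ay":0,"az":0},
    {"tx":-0.033,"ty":0.018,"tz":0,"ax":0,"ay":0,"az":-0.05},
    {"tx":-0.033,"ty":0.018,"tz":0,"ax":0,"ay":0,"az":-0.05},
    {"tx":-0.033,"ty":0.018,"tz":0,"ax":0,"ay":0,"az":-0.05},
    {"tx":-0.033,"ty":0.018,"tz":-0.02,"ax":0,"ay":0,"az":-0.05},
    {"tx":-0.033,"ty":0.018,"tz":-0.035,"ax":0,"ay":0,"az":-0.05},
    {"tx":-0.031,"ty":0.021,"tz":-0.035,"ax":0,"ay":0,"az":-0.03},
    {"tx":0,"ty":0,"tz":-0.035,"ax":0,"ay":0,"az":0},
    {"tx":0,"ty":0,"tz":-0.035,"ax":0,"ay":0,"az":0},
  ],
  gripper=-1,
)

```text
time_s: 6.52
tool_pos: [438.5, 386.4, 160.5]
eef_rot: [[-0.015, 1.0, 0.0], [1.0, 0.015, 0.003], [0.003, 0.0, -1.0]]
ft_force: [1.4, -0.2, -1.5]
finger_gap: 1.002
grasp_force: 0.0
```

```bash
cat >> h.py <<'E'
def grab(n):
    c=calibration(n);im,D=get_image(n);m=D>0;P=np.zeros((480,640,3)); v,u=np.nonzero(m); P[v,u]=cloud(n,D,m,c)
    return im,P,c
def circ(pts):
    A=np.c_[2*pts,np.ones(len(pts))];s=np.linalg.lstsq(A,(pts**2).sum(1),rcond=None)[0];return s[0],s[1],np.sqrt(s[2]+s[0]**2+s[1]**2)
def beakers(n,g=None):
    im,P,c=g or grab(n)
    for name,col,r in [("m","copper",28),("s","yellow",20)]:
        for k in big(hsvmask(im,*COL[col])&(P[...,2]>5)&(P[...,0]>250)&(P[...,1]>60)&(P[...,0]<750),1):
            Q=P[k]; 
            if len(Q)<30: continue
            zt=np.percentile(Q[:,2],97); T=Q[Q[:,2]>zt-4]
            # rim: fixed-radius fit with outer hull
            from scipy.optimize import least_squares
            h=cv2.convexHull(T[:,:2].astype(np.float32))[:,0]
            f=least_squares(lambda p:np.hypot(*(h-p).T)-r,T[:,:2].mean(0),loss="soft_l1").x
            print(n,name,"ztop",round(zt,1),"mid",np.round((T.min(0)+T.max(0))[:2]/2,1),"fit",np.round(f,1),"ext",np.round(np.ptp(T,axis=0)[:2],1))
E
python3 - <<'E'
from h import *
s=st(); print(np.round(s["joint_positions"],2))
g=grab("wrist"); save("w3.png",g[0]); beakers("wrist",g); beakers("scene"); beakers("side")
E
```

```text
t 6.52 tcp [438.5 386.4 160.5] F [ 1.4 -0.2 -1.5] gap 1.002 gf 0.0 yaw 0.015
[-0.82  0.62  0.07  1.78 -0.07  0.74 -0.69]
wrist m ztop 48.7 mid [432.  393.9] fit [432.2 394. ] ext [55.1 56. ]
wrist s ztop 48.5 mid [442.4 289.1] fit [442.2 289. ] ext [38.6 39.2]
scene m ztop 50.2 mid [434.7 395.8] fit [434.7 395.7] ext [56.4 54.4]
scene s ztop 49.2 mid [445.6 290.9] fit [446.5 288.8] ext [38.2 34.5]
side m ztop 48.3 mid [430.  391.5] fit [428.1 391.3] ext [51.6 60.4]
side s ztop 46.7 mid [439.3 288.1] fit [437.7 287.1] ext [34.9 44.2]
```

View pics/w3.png

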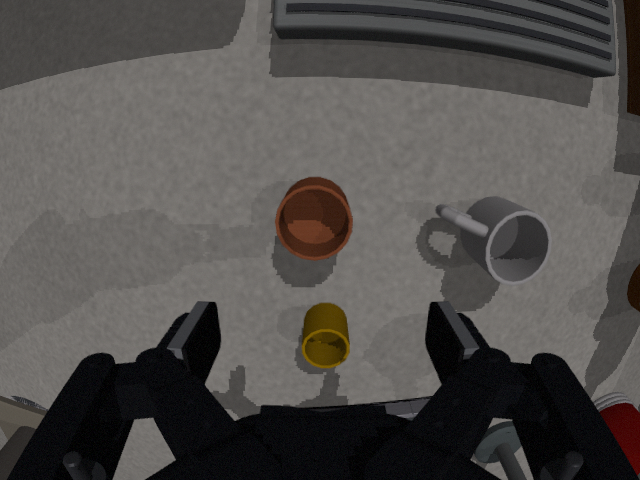

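The copper beaker is at (314,218), world (432,394). The yellow one is at (326,335), world (442,289). Now grasping the copper one.

Request:
send_rows(
  series=[
    {"tx":0,"ty":0.0005,"tz":-0.04,"ax":0,"ay":0,"az":0},
    {"tx":0,"ty":0,"tz":-0.04,"ax":0,"ay":0,"az":0},
    {"tx":0,"ty":0,"tz":-0.02,"ax":0,"ay":0,"az":0},
    {"tx":0,"ty":0,"tz":-0.01,"ax":0,"ay":0,"az":0},
    {"tx":0,"ty":0,"tz":-0.009,"ax":0,"ay":0,"az":0},
    {"tx":0,"ty":0,"tz":0,"ax":0,"ay":0,"az":0},
  ],
)

```text
time_s: 7.17
tool_pos: [442.4, 385.0, 41.6]
eef_rot: [[-0.008, 1.0, 0.001], [1.0, 0.008, 0.001], [0.001, 0.001, -1.0]]
ft_force: [-0.3, 0.5, 0.8]
finger_gap: 1.001
grasp_force: 0.0
```

Request:
send_rows(
  series=[
    {"tx":0,"ty":0,"tz":0,"ax":0,"ay":0,"az":0},
    {"tx":0,"ty":0,"tz":0,"ax":0,"ay":0,"az":0},
    {"tx":0,"ty":0,"tz":0,"ax":0,"ay":0,"az":0},
    {"tx":0,"ty":0,"tz":0,"ax":0,"ay":0,"az":0},
    {"tx":0,"ty":0,"tz":0,"ax":0,"ay":0,"az":0},
    {"tx":0,"ty":0,"tz":0,"ax":0,"ay":0,"az":0},
  ],
  gripper=1,
  grip_force=35,
)

```text
time_s: 7.67
tool_pos: [443.2, 385.8, 42.9]
eef_rot: [[-0.008, 1.0, 0.004], [1.0, 0.008, 0.003], [0.003, 0.004, -1.0]]
ft_force: [0.5, -0.6, 3.3]
finger_gap: 0.142
grasp_force: 3.2
```

Request:
send_rows(
  series=[
    {"tx":0,"ty":0,"tz":0.03,"ax":0,"ay":0,"az":0},
    {"tx":0,"ty":0,"tz":0.04,"ax":0,"ay":0,"az":0},
    {"tx":0,"ty":0,"tz":0.04,"ax":0,"ay":0,"az":0},
    {"tx":0,"ty":0,"tz":0,"ax":0,"ay":0,"az":0},
    {"tx":0,"ty":0,"tz":0,"ax":0,"ay":0,"az":0},
  ],
)

```text
time_s: 8.08
tool_pos: [443.2, 385.8, 154.0]
eef_rot: [[-0.008, 1.0, 0.004], [1.0, 0.008, 0.004], [0.004, 0.005, -1.0]]
ft_force: [-0.6, -0.1, 0.2]
finger_gap: 0.001
grasp_force: 0.0
```

```bash
cat >> h.py <<'E'
def bl(g):
    from scipy.optimize import least_squares
    im,P,c=g; d=np.hypot(P[...,0]-502,P[...,1]-137); k=(d<50)&(P[...,2]>46)&(P[...,2]<58)
    T=P[k]; h=cv2.convexHull(T[:,:2].astype(np.float32))[:,0]
    f=least_squares(lambda p:np.hypot(*(h-p).T)-36,T[:,:2].mean(0),loss="soft_l1").x
    print("beaker_l",k.sum(),"ztop",np.round(np.percentile(T[:,2],[5,95]),1),"mid",np.round((T.min(0)+T.max(0))[:2]/2,1),"fit",np.round(f,1),"ext",np.round(np.ptp(T,axis=0)[:2],1))
E
python3 - <<'E'
from h import *
st(); g=grab("wrist"); bl(g); beakers("wrist",g); bl(grab("scene")); bl(grab("side")) ; save("w4.png",g[0])
E
```

```text
t 8.08 tcp [443.2 385.8 154. ] F [-0.6 -0.1  0.2] gap 0.001 gf 0.0 yaw 0.008Traceback (most recent call last):
  File "<stdin>", line 2, in <module>
  File "h.py", line 54, in bl
    T=P[k]; h=cv2.convexHull(T[:,:2].astype(np.float32))[:,0]
              ~~~~~~~~~~~~~~~~~~~~~~~~~~~~~~~~~~~~~~~~~~^^^^^
TypeError: 'NoneType' object is not subscriptable
```

Rows cut short by the joint speed cap aren't made up, so the close happened too high and off target. I'll check the beaker.

Run:
```python
from h import *
g=grab("wrist"); beakers("wrist",g); save("w4.png",g[0]); bl(grab("scene")); g=grab("side");bl(g); beakers("side",g)
s=st();print(np.round(s["joint_positions"],2))
```

```text
wrist m ztop 48.6 mid [413.  382.8] fit [413.1 382.7] ext [54.8 54.7]
beaker_l 162 ztop [46.8 54.2] mid [507.3 138.5] fit [507.9 138.1] ext [76.9 70.6]
beaker_l 92 ztop [46.7 53. ] mid [504.1 135.5] fit [504.6 135.6] ext [70.6 75.3]
side m ztop 47.2 mid [410.9 382.4] fit [410.7 379.7] ext [53.7 63.1]
side s ztop 46.7 mid [439.7 285.3] fit [439.2 286.1] ext [32.5 40.4]
t 8.28 tcp [440.7 383.9 149.7] F [-0.3  0.1 -0.8] gap 0.002 gf 0.0 yaw 0.008
[-0.81  0.64  0.08  1.78 -0.07  0.73 -0.69]
```

View pics/w4.png

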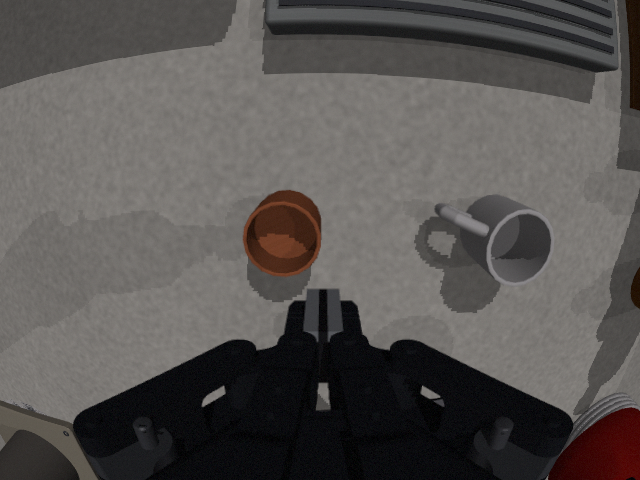

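The beaker is still upright and has moved to (413,383). I'll retry with slower rows and check before closing.

Request:
send_rows(
  series=[
    {"tx":-0.007,"ty":0,"tz":0,"ax":0,"ay":0,"az":0},
    {"tx":-0.007,"ty":0,"tz":0,"ax":0,"ay":0,"az":0},
    {"tx":-0.007,"ty":0,"tz":0,"ax":0,"ay":0,"az":0},
    {"tx":-0.006,"ty":-0.001,"tz":0,"ax":0,"ay":0,"az":0},
    {"tx":0,"ty":0,"tz":0,"ax":0,"ay":0,"az":0},
    {"tx":0,"ty":0,"tz":-0.02,"ax":0,"ay":0,"az":0},
    {"tx":0,"ty":0,"tz":-0.02,"ax":0,"ay":0,"az":0},
    {"tx":0,"ty":0,"tz":-0.02,"ax":0,"ay":0,"az":0},
    {"tx":0,"ty":0,"tz":0,"ax":0,"ay":0,"az":0},
    {"tx":0,"ty":0,"tz":0,"ax":0,"ay":0,"az":0},
  ],
  gripper=-1,
)

```text
time_s: 9.12
tool_pos: [414.1, 383.1, 90.3]
eef_rot: [[-0.008, 1.0, -0.001], [1.0, 0.008, -0.002], [-0.002, -0.001, -1.0]]
ft_force: [-0.2, 0.8, 0.8]
finger_gap: 1.001
grasp_force: 0.0
```

Run:
```python
from h import *
g=grab("wrist"); beakers("wrist",g); st()
```

```text
wrist m ztop 48.6 mid [413.  382.6] fit [413.1 382.6] ext [54.7 55.8]
wrist s ztop 48.5 mid [442.2 293.8] fit [442.3 289.2] ext [38.6 29.9]
t 9.17 tcp [414.8 383.7  91.3] F [0.1 0.2 0. ] gap 1.0 gf 0.0 yaw 0.008
```

Request:
send_rows(
  series=[
    {"tx":-0.001,"ty":-0.001,"tz":-0.02,"ax":0,"ay":0,"az":0},
    {"tx":0,"ty":0,"tz":-0.02,"ax":0,"ay":0,"az":0},
    {"tx":0,"ty":0,"tz":-0.015,"ax":0,"ay":0,"az":0},
    {"tx":0,"ty":0,"tz":-0.009,"ax":0,"ay":0,"az":0},
    {"tx":0,"ty":0,"tz":0,"ax":0,"ay":0,"az":0},
    {"tx":0,"ty":0,"tz":0,"ax":0,"ay":0,"az":0},
  ],
)

```text
time_s: 9.67
tool_pos: [414.1, 383.0, 27.7]
eef_rot: [[-0.008, 1.0, 0.001], [1.0, 0.008, 0.001], [0.001, 0.001, -1.0]]
ft_force: [0.5, -0.4, 0.3]
finger_gap: 1.002
grasp_force: 0.0
```

Request:
send_rows(
  series=[
    {"tx":0,"ty":0,"tz":0,"ax":0,"ay":0,"az":0},
    {"tx":0,"ty":0,"tz":0,"ax":0,"ay":0,"az":0},
    {"tx":0,"ty":0,"tz":0,"ax":0,"ay":0,"az":0},
    {"tx":0,"ty":0,"tz":0,"ax":0,"ay":0,"az":0},
    {"tx":0,"ty":0,"tz":0,"ax":0,"ay":0,"az":0},
    {"tx":0,"ty":0,"tz":0,"ax":0,"ay":0,"az":0},
  ],
  gripper=1,
  grip_force=40,
)

```text
time_s: 10.17
tool_pos: [414.1, 383.2, 28.4]
eef_rot: [[-0.008, 1.0, 0.001], [1.0, 0.008, 0.001], [0.001, 0.001, -1.0]]
ft_force: [-0.3, -0.5, 5.7]
finger_gap: 0.632
grasp_force: 41.5
```

Request:
send_rows(
  series=[
    {"tx":0,"ty":0,"tz":0.02,"ax":0,"ay":0,"az":0},
    {"tx":0,"ty":0,"tz":0.025,"ax":0,"ay":0,"az":0},
    {"tx":0,"ty":0,"tz":0.025,"ax":0,"ay":0,"az":0},
    {"tx":0,"ty":0,"tz":0.025,"ax":0,"ay":0,"az":0},
    {"tx":0,"ty":0,"tz":0.015,"ax":0,"ay":0,"az":0},
    {"tx":0,"ty":0,"tz":0,"ax":0,"ay":0,"az":0},
  ],
)

```text
time_s: 10.67
tool_pos: [415.4, 384.3, 140.7]
eef_rot: [[-0.008, 1.0, 0.005], [1.0, 0.008, 0.005], [0.005, 0.005, -1.0]]
ft_force: [0.4, 0.4, -0.8]
finger_gap: 0.634
grasp_force: 43.4
```

Request:
send_rows(
  series=[
    {"tx":0.0076,"ty":-0.0244,"tz":0,"ax":0,"ay":0,"az":0},
    {"tx":0.0076,"ty":-0.0244,"tz":0,"ax":0,"ay":0,"az":0},
    {"tx":0.0076,"ty":-0.0244,"tz":0,"ax":0,"ay":0,"az":0},
    {"tx":0.0076,"ty":-0.0244,"tz":0,"ax":0,"ay":0,"az":0},
    {"tx":0.0076,"ty":-0.0244,"tz":0,"ax":0,"ay":0,"az":0},
    {"tx":0.0076,"ty":-0.0244,"tz":0,"ax":0,"ay":0,"az":0},
    {"tx":0.0076,"ty":-0.0244,"tz":0,"ax":0,"ay":0,"az":0},
    {"tx":0.0076,"ty":-0.0244,"tz":0,"ax":0,"ay":0,"az":0},
    {"tx":0.0076,"ty":-0.0244,"tz":0,"ax":0,"ay":0,"az":0},
    {"tx":0.0076,"ty":-0.0244,"tz":0,"ax":0,"ay":0,"az":0},
  ],
)

```text
time_s: 11.5
tool_pos: [489.2, 137.3, 136.2]
eef_rot: [[-0.008, 1.0, -0.001], [1.0, 0.008, -0.0], [-0.0, -0.001, -1.0]]
ft_force: [0.3, 0.7, -0.6]
finger_gap: 0.632
grasp_force: 43.4
```

Request:
send_rows(
  series=[
    {"tx":0.0076,"ty":-0.0244,"tz":0,"ax":0,"ay":0,"az":0},
    {"tx":0.0076,"ty":-0.0244,"tz":0,"ax":0,"ay":0,"az":0},
    {"tx":0,"ty":0,"tz":0,"ax":0,"ay":0,"az":0},
    {"tx":0,"ty":0,"tz":0,"ax":0,"ay":0,"az":0},
  ],
)

```text
time_s: 11.83
tool_pos: [504.6, 87.8, 136.2]
eef_rot: [[-0.004, 1.0, -0.001], [1.0, 0.004, -0.001], [-0.001, -0.001, -1.0]]
ft_force: [-0.9, 0.8, -1.3]
finger_gap: 0.629
grasp_force: 43.4
```

Run:
```python
from h import *
g=grab("wrist"); bl(g); save("w5.png",g[0]); s=st()
im,P,c=g
k=hsvmask(im,*COL["copper"])&(P[...,2]>60); Q=P[k]; 
if len(Q): print("held",k.sum(),np.round(np.percentile(Q,[2,98],axis=0)))
for o in big(hsvmask(im,*COL["orange"])&(P[...,2]<14),3):
    v,u=np.nonzero(o); r=cv2.minAreaRect(P[o][:,:2].astype(np.float32)); print(int(u.mean()),int(v.mean()),o.sum(),np.round(r[0],1),np.round(r[1],1),round(r[2],1))
```

```text
beaker_l 1999 ztop [47.5 53. ] mid [506.9 136. ] fit [507.  136.3] ext [71.2 70.6]
t 11.88 tcp [504.2  89.6 136.3] F [-0.2  1.5 -2. ] gap 0.633 gf 43.36001445539296 yaw 0.007
held 16687 [[480.  62. 115.]
 [529. 115. 156.]]
380 371 604 [286.2 -30.3] [ 40.3 574.3] 88.0
398 284 531 [564.7  37.6] [25.4 23.4] 6.0
387 404 97 [286.7 -40.4] [ 19.8 578.7] 80.0
```

View pics/w5.png

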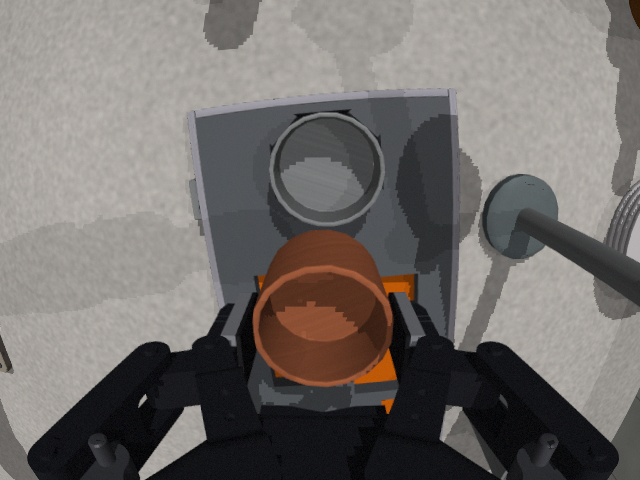

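The copper beaker is held at (322,320), and the large beaker's rim is centred at (327,168), world (506.5,136.5). I'll move it over and lower it.

Request:
send_rows(
  series=[
    {"tx":0.002,"ty":0.024,"tz":0,"ax":0,"ay":0,"az":0},
    {"tx":0,"ty":0.0235,"tz":0,"ax":0,"ay":0,"az":0},
    {"tx":0,"ty":0,"tz":0,"ax":0,"ay":0,"az":0},
    {"tx":0,"ty":0,"tz":0,"ax":0,"ay":0,"az":0},
  ],
)

```text
time_s: 12.22
tool_pos: [505.7, 140.8, 136.5]
eef_rot: [[-0.014, 1.0, -0.001], [1.0, 0.014, 0.001], [0.001, -0.001, -1.0]]
ft_force: [-0.0, -0.8, -1.3]
finger_gap: 0.637
grasp_force: 43.4
```

Request:
send_rows(
  series=[
    {"tx":0,"ty":0,"tz":-0.02,"ax":0,"ay":0,"az":0},
    {"tx":0,"ty":0,"tz":-0.02,"ax":0,"ay":0,"az":0},
    {"tx":0,"ty":0,"tz":-0.015,"ax":0,"ay":0,"az":0},
    {"tx":0,"ty":0,"tz":-0.01,"ax":0,"ay":0,"az":0},
    {"tx":0,"ty":0,"tz":-0.008,"ax":0,"ay":0,"az":0},
    {"tx":0,"ty":0,"tz":-0.006,"ax":0,"ay":0,"az":0},
    {"tx":0,"ty":0,"tz":0,"ax":0,"ay":0,"az":0},
    {"tx":0,"ty":0,"tz":0,"ax":0,"ay":0,"az":0},
  ],
)

```text
time_s: 12.88
tool_pos: [506.9, 137.3, 58.0]
eef_rot: [[-0.008, 1.0, 0.0], [1.0, 0.008, 0.0], [0.0, 0.0, -1.0]]
ft_force: [0.4, 0.1, -1.2]
finger_gap: 0.633
grasp_force: 43.3
```

Request:
send_rows(
  series=[
    {"tx":0,"ty":0,"tz":-0.004,"ax":0,"ay":0,"az":0},
    {"tx":0,"ty":0,"tz":-0.003,"ax":0,"ay":0,"az":0},
    {"tx":0,"ty":0,"tz":0,"ax":0,"ay":0,"az":0},
  ],
)

```text
time_s: 13.13
tool_pos: [506.7, 137.3, 50.7]
eef_rot: [[-0.008, 1.0, -0.0], [1.0, 0.008, 0.0], [0.0, -0.0, -1.0]]
ft_force: [0.2, 0.0, -0.6]
finger_gap: 0.633
grasp_force: 43.3
```

Request:
send_rows(
  series=[
    {"tx":0,"ty":0,"tz":0,"ax":0,"ay":0,"az":0},
    {"tx":0,"ty":0,"tz":0,"ax":0,"ay":0,"az":0},
    {"tx":0,"ty":0,"tz":0,"ax":0,"ay":0,"az":0},
    {"tx":0,"ty":0,"tz":0.01,"ax":0,"ay":0,"az":0},
    {"tx":0,"ty":0,"tz":0.025,"ax":0,"ay":0,"az":0},
    {"tx":0,"ty":0,"tz":0.025,"ax":0,"ay":0,"az":0},
    {"tx":0,"ty":0,"tz":0.025,"ax":0,"ay":0,"az":0},
    {"tx":0,"ty":0,"tz":0.02,"ax":0,"ay":0,"az":0},
    {"tx":0,"ty":0,"tz":0,"ax":0,"ay":0,"az":0},
  ],
  gripper=-1,
)

```text
time_s: 13.88
tool_pos: [509.4, 138.0, 160.6]
eef_rot: [[-0.008, 1.0, 0.008], [1.0, 0.008, 0.003], [0.002, 0.008, -1.0]]
ft_force: [0.3, 0.7, -0.0]
finger_gap: 1.001
grasp_force: 0.0
```

Run:
```python
from h import *
g=grab("wrist"); bl(g); beakers("wrist",g); save("w6.png",g[0]); s=st(); beakers("scene");print(np.round(s["joint_positions"],2))
g=grab("scene"); im,P,c=g
k=hsvmask(im,*COL["yellow"])&(P[...,1]>150)&(P[...,2]>44)&(P[...,2]<52);print(np.round(np.median(P[k],0)))
```

```text
beaker_l 1868 ztop [46.9 56.3] mid [506.7 136.6] fit [506.8 136.5] ext [70.7 71.8]
wrist m ztop 70.6 mid [506.6 136.5] fit [506.4 136.6] ext [54.8 55.3]
wrist s ztop 49.1 mid [442.7 288.1] fit [442.3 288.4] ext [39.  39.4]
t 13.93 tcp [508.4 137.8 158.7] F [-0.6 -0.4 -0.7] gap 0.999 gf 0.0 yaw 0.008
scene m ztop 71.2 mid [509.1 137.9] fit [508.5 138.4] ext [55.3 54.6]
scene s ztop 49.2 mid [446.2 290.6] fit [446.5 290. ] ext [37.2 33.8]
[-0.34  0.55  0.03  1.94 -0.03  0.64 -0.28]
[455. 292.  47.]
```

The copper beaker is nested, with its rim at z 70. Next is the small beaker.

Request:
send_rows(
  series=[
    {"tx":-0.008,"ty":0.0189,"tz":0,"ax":0,"ay":0,"az":0},
    {"tx":-0.008,"ty":0.0189,"tz":0,"ax":0,"ay":0,"az":0},
    {"tx":-0.008,"ty":0.0189,"tz":0,"ax":0,"ay":0,"az":0},
    {"tx":-0.008,"ty":0.0189,"tz":0,"ax":0,"ay":0,"az":0},
    {"tx":-0.008,"ty":0.0189,"tz":0,"ax":0,"ay":0,"az":0},
    {"tx":-0.008,"ty":0.0189,"tz":0,"ax":0,"ay":0,"az":0},
    {"tx":-0.008,"ty":0.0189,"tz":-0.02,"ax":0,"ay":0,"az":0},
    {"tx":-0.008,"ty":0.0189,"tz":-0.02,"ax":0,"ay":0,"az":0},
    {"tx":0,"ty":0,"tz":-0.02,"ax":0,"ay":0,"az":0},
    {"tx":0,"ty":0,"tz":0,"ax":0,"ay":0,"az":0},
  ],
)

```text
time_s: 14.87
tool_pos: [438.9, 288.1, 91.7]
eef_rot: [[-0.011, 1.0, -0.008], [1.0, 0.011, -0.005], [-0.004, -0.008, -1.0]]
ft_force: [-0.4, -0.9, -0.1]
finger_gap: 1.002
grasp_force: 0.0
```

Request:
send_rows(
  series=[
    {"tx":0,"ty":0,"tz":0,"ax":0,"ay":0,"az":0},
    {"tx":0,"ty":0,"tz":0,"ax":0,"ay":0,"az":0},
    {"tx":0,"ty":0,"tz":0,"ax":0,"ay":0,"az":0},
  ],
)

```text
time_s: 15.12
tool_pos: [443.7, 287.8, 96.7]
eef_rot: [[-0.006, 1.0, 0.001], [1.0, 0.006, 0.0], [0.0, 0.001, -1.0]]
ft_force: [-0.8, -0.1, -0.3]
finger_gap: 0.999
grasp_force: 0.0
```

Run:
```python
from h import *
g=grab("scene"); beakers("scene",g);beakers("side"); st()
```

```text
scene m ztop 71.2 mid [508.4 137.9] fit [508.1 138.2] ext [56.3 54.3]
scene s ztop 50.1 mid [474.6 291. ] fit [457.5 291.4] ext [86.7 34.5]
side m ztop 70.3 mid [504.5 133.8] fit [504.5 134.1] ext [55.5 58. ]
side s ztop 46.7 mid [440.9 284. ] fit [439.7 284.8] ext [32.3 37.7]
t 15.22 tcp [443.7 288.1  96.9] F [ 0.   0.7 -0. ] gap 1.001 gf 0.0 yaw 0.007
```

Request:
send_rows(
  series=[
    {"tx":-0.001,"ty":0,"tz":-0.02,"ax":0,"ay":0,"az":0},
    {"tx":0,"ty":0,"tz":-0.02,"ax":0,"ay":0,"az":0},
    {"tx":0,"ty":0,"tz":-0.015,"ax":0,"ay":0,"az":0},
    {"tx":0,"ty":0,"tz":-0.01,"ax":0,"ay":0,"az":0},
    {"tx":0,"ty":0,"tz":0,"ax":0,"ay":0,"az":0},
    {"tx":0,"ty":0,"tz":0,"ax":0,"ay":0,"az":0},
  ],
)

```text
time_s: 15.72
tool_pos: [442.0, 288.3, 31.1]
eef_rot: [[-0.007, 1.0, 0.0], [1.0, 0.007, -0.0], [-0.0, 0.0, -1.0]]
ft_force: [0.4, -0.7, 0.7]
finger_gap: 1.003
grasp_force: 0.0
```

Request:
send_rows(
  series=[
    {"tx":0,"ty":0,"tz":0,"ax":0,"ay":0,"az":0},
    {"tx":0,"ty":0,"tz":0,"ax":0,"ay":0,"az":0},
    {"tx":0,"ty":0,"tz":0,"ax":0,"ay":0,"az":0},
    {"tx":0,"ty":0,"tz":0,"ax":0,"ay":0,"az":0},
    {"tx":0,"ty":0,"tz":0,"ax":0,"ay":0,"az":0},
    {"tx":0,"ty":0,"tz":0,"ax":0,"ay":0,"az":0},
  ],
  gripper=1,
)

```text
time_s: 16.22
tool_pos: [442.2, 288.8, 31.8]
eef_rot: [[-0.008, 1.0, 0.001], [1.0, 0.008, 0.001], [0.001, 0.001, -1.0]]
ft_force: [-0.4, 0.0, 6.0]
finger_gap: 0.444
grasp_force: 39.9
```

Request:
send_rows(
  series=[
    {"tx":0,"ty":0,"tz":0.02,"ax":0,"ay":0,"az":0},
    {"tx":0,"ty":0,"tz":0.02,"ax":0,"ay":0,"az":0},
    {"tx":0,"ty":0,"tz":0.025,"ax":0,"ay":0,"az":0},
    {"tx":0,"ty":0,"tz":0.025,"ax":0,"ay":0,"az":0},
    {"tx":0,"ty":0,"tz":0.02,"ax":0,"ay":0,"az":0},
    {"tx":0,"ty":0,"tz":0,"ax":0,"ay":0,"az":0},
    {"tx":0,"ty":0,"tz":0,"ax":0,"ay":0,"az":0},
  ],
)

```text
time_s: 16.8
tool_pos: [442.3, 288.9, 142.0]
eef_rot: [[-0.008, 1.0, 0.002], [1.0, 0.008, 0.002], [0.002, 0.002, -1.0]]
ft_force: [-0.3, -0.5, -0.8]
finger_gap: 0.443
grasp_force: 40.9
```

Request:
send_rows(
  series=[
    {"tx":0.008,"ty":-0.019,"tz":0,"ax":0,"ay":0,"az":0},
    {"tx":0.008,"ty":-0.019,"tz":0,"ax":0,"ay":0,"az":0},
    {"tx":0.008,"ty":-0.019,"tz":0,"ax":0,"ay":0,"az":0},
    {"tx":0.008,"ty":-0.019,"tz":0,"ax":0,"ay":0,"az":0},
    {"tx":0.008,"ty":-0.019,"tz":0,"ax":0,"ay":0,"az":0},
    {"tx":0.008,"ty":-0.019,"tz":0,"ax":0,"ay":0,"az":0},
    {"tx":0.008,"ty":-0.019,"tz":0,"ax":0,"ay":0,"az":0},
    {"tx":0.008,"ty":-0.019,"tz":0,"ax":0,"ay":0,"az":0},
    {"tx":0,"ty":0,"tz":0,"ax":0,"ay":0,"az":0},
    {"tx":0,"ty":0,"tz":0,"ax":0,"ay":0,"az":0},
  ],
)

```text
time_s: 17.63
tool_pos: [505.2, 134.9, 139.7]
eef_rot: [[-0.005, 1.0, -0.002], [1.0, 0.005, -0.001], [-0.001, -0.002, -1.0]]
ft_force: [1.1, 0.1, -0.0]
finger_gap: 0.443
grasp_force: 40.9
```

Request:
send_rows(
  series=[
    {"tx":0,"ty":0,"tz":0,"ax":0,"ay":0,"az":0},
    {"tx":0,"ty":0,"tz":0,"ax":0,"ay":0,"az":0},
    {"tx":0,"ty":0,"tz":0,"ax":0,"ay":0,"az":0},
  ],
)

```text
time_s: 17.88
tool_pos: [505.1, 137.7, 140.5]
eef_rot: [[-0.01, 1.0, -0.001], [1.0, 0.01, 0.0], [0.0, -0.001, -1.0]]
ft_force: [0.7, 0.0, 0.4]
finger_gap: 0.443
grasp_force: 40.9
```

Run:
```python
from h import *
g=grab("wrist"); im,P,c=g; beakers("wrist",g); bl(g); st()
k=hsvmask(im,*COL["yellow"])&(P[...,2]>90);Q=P[k]; print(k.sum(),np.round(np.percentile(Q,[1,50,99],axis=0)))
T=Q[Q[:,2]>np.percentile(Q[:,2],97)-4]; print((T.min(0)+T.max(0))/2,np.ptp(T,axis=0))
```

```text
wrist m ztop 70.7 mid [506.4 143.2] fit [506.6 136.4] ext [54.8 42.3]
wrist s ztop 157.2 mid [505.2 137.7] fit [505.1 137.8] ext [38.1 39.8]
beaker_l 1537 ztop [47.3 55.4] mid [507.1 142.3] fit [507.  136.4] ext [70.8 59.3]
t 17.93 tcp [505.2 137.6 140.7] F [-0.4 -0.3 -0.5] gap 0.444 gf 40.87748559890315 yaw 0.01
9089 [[487. 120. 112.]
 [505. 133. 142.]
 [523. 157. 158.]]
[505.24199226 137.73851578 156.50422126] [38.11534131 39.80182008  6.59602884]
```

Request:
send_rows(
  series=[
    {"tx":0.0013,"ty":-0.0012,"tz":0,"ax":0,"ay":0,"az":0},
    {"tx":0,"ty":0,"tz":-0.015,"ax":0,"ay":0,"az":0},
    {"tx":0,"ty":0,"tz":-0.015,"ax":0,"ay":0,"az":0},
    {"tx":0,"ty":0,"tz":-0.015,"ax":0,"ay":0,"az":0},
    {"tx":0,"ty":0,"tz":-0.01,"ax":0,"ay":0,"az":0},
    {"tx":0,"ty":0,"tz":-0.006,"ax":0,"ay":0,"az":0},
    {"tx":0,"ty":0,"tz":-0.005,"ax":0,"ay":0,"az":0},
    {"tx":0,"ty":0,"tz":-0.003,"ax":0,"ay":0,"az":0},
    {"tx":0,"ty":0,"tz":0,"ax":0,"ay":0,"az":0},
    {"tx":0,"ty":0,"tz":0,"ax":0,"ay":0,"az":0},
  ],
)

```text
time_s: 18.77
tool_pos: [507.4, 135.4, 72.2]
eef_rot: [[-0.008, 1.0, 0.001], [1.0, 0.008, 0.0], [0.0, 0.001, -1.0]]
ft_force: [-0.7, -0.3, -0.6]
finger_gap: 0.443
grasp_force: 40.9
```

Request:
send_rows(
  series=[
    {"tx":0,"ty":0,"tz":-0.001,"ax":0,"ay":0,"az":0},
    {"tx":0,"ty":0,"tz":0,"ax":0,"ay":0,"az":0},
    {"tx":0,"ty":0,"tz":0,"ax":0,"ay":0,"az":0},
    {"tx":0,"ty":0,"tz":0.01,"ax":0,"ay":0,"az":0},
    {"tx":0,"ty":0,"tz":0.025,"ax":0,"ay":0,"az":0},
    {"tx":0,"ty":0,"tz":0.025,"ax":0,"ay":0,"az":0},
    {"tx":0,"ty":0,"tz":0.025,"ax":0,"ay":0,"az":0},
    {"tx":0,"ty":0,"tz":0.025,"ax":0,"ay":0,"az":0},
    {"tx":0,"ty":0,"tz":0.02,"ax":0,"ay":0,"az":0},
  ],
  gripper=-1,
)

```text
time_s: 19.52
tool_pos: [507.5, 135.4, 203.8]
eef_rot: [[-0.008, 1.0, 0.002], [1.0, 0.008, 0.001], [0.001, 0.002, -1.0]]
ft_force: [0.4, -0.3, 0.6]
finger_gap: 1.001
grasp_force: 0.0
```

Request:
send_rows(
  series=[
    {"tx":0.0025,"ty":-0.03,"tz":0,"ax":0,"ay":0,"az":0},
    {"tx":0.0025,"ty":-0.03,"tz":0,"ax":0,"ay":0,"az":0},
    {"tx":0.0025,"ty":-0.03,"tz":0,"ax":0,"ay":0,"az":0},
    {"tx":0.0025,"ty":-0.03,"tz":0,"ax":0,"ay":0,"az":0},
    {"tx":0.0025,"ty":-0.03,"tz":0,"ax":0,"ay":0,"az":0},
    {"tx":0.0025,"ty":-0.03,"tz":0,"ax":0,"ay":0,"az":0},
    {"tx":0.0025,"ty":-0.03,"tz":0,"ax":0,"ay":0,"az":0},
    {"tx":0.0025,"ty":-0.03,"tz":0,"ax":0,"ay":0,"az":0},
    {"tx":0.0025,"ty":-0.03,"tz":0,"ax":0,"ay":0,"az":0},
    {"tx":0.0025,"ty":-0.03,"tz":0,"ax":0,"ay":0,"az":0},
  ],
)

```text
time_s: 20.35
tool_pos: [531.9, -166.2, 201.9]
eef_rot: [[-0.008, 1.0, 0.001], [1.0, 0.008, -0.0], [-0.0, 0.001, -1.0]]
ft_force: [0.6, -0.9, 0.3]
finger_gap: 0.999
grasp_force: 0.0
```

Request:
send_rows(
  series=[
    {"tx":0,"ty":0,"tz":0,"ax":0,"ay":0,"az":0},
    {"tx":0,"ty":0,"tz":0,"ax":0,"ay":0,"az":0},
    {"tx":0,"ty":0,"tz":0,"ax":0,"ay":0,"az":0},
  ],
)

```text
time_s: 20.6
tool_pos: [531.9, -164.0, 201.4]
eef_rot: [[-0.008, 1.0, 0.0], [1.0, 0.008, 0.001], [0.001, 0.0, -1.0]]
ft_force: [0.1, 0.9, -0.4]
finger_gap: 1.001
grasp_force: 0.0
```

```bash
cat >> h.py <<'E'
def pockets(g):
    im,P,c=g
    for o in big(hsvmask(im,*COL["orange"])&(P[...,2]<14)&(P[...,2]>6)&(P[...,0]>400)&(abs(P[...,1])<180),3):
        o=cv2.morphologyEx(o.astype(np.uint8),cv2.MORPH_OPEN,np.ones((3,3)))>0
        Q=P[o][:,:2]; v,u=np.nonzero(o); 
        best=None
        for yaw in np.arange(0,.25,.005):
            e=np.array([np.cos(yaw),np.sin(yaw)]);n=np.array([-e[1],e[0]]); a=Q@e;b=Q@n
            ar=np.ptp(a)*np.ptp(b)
            if best is None or ar<best[0]: best=(ar,yaw,a.min(),a.max(),b.min(),b.max(),e,n)
        ar,yaw,a0,a1,b0,b1,e,n=best
        print("px",int(u.mean()),int(v.mean()),o.sum(),"yaw",round(yaw,3),"len",round(a1-a0,1),"wid",round(b1-b0,1),"ctr",np.round((a0+a1)/2*e+(b0+b1)/2*n,1))
E
python3 - <<'E'
from h import *
g=grab("wrist"); save("w7.png",g[0]); beakers("wrist",g); s=st(); pockets(g); np.save("g7.npy",g[1])
g=grab("side"); beakers("side",g)
E
```

```text
t 20.65 tcp [ 532.1 -163.3  201.3] F [-0.  -0.2  0.4] gap 1.005 gf 0.0 yaw 0.009
px 323 66 4440 yaw 0.085 len 120.9 wid 52.1 ctr [521.1 -32.4]
px 332 143 4420 yaw 0.105 len 121.3 wid 62.8 ctr [ 527.6 -104.5]
px 281 7 1444 yaw 0.0 len 90.3 wid 21.4 ctr [500.  23.]
side m ztop 69.3 mid [504.  134.9] fit [504.  135.4] ext [52.7 52.2]
side s ztop 86.1 mid [504.6 133.9] fit [503.1 133.6] ext [35.1 39.9]
```

View pics/w7.png

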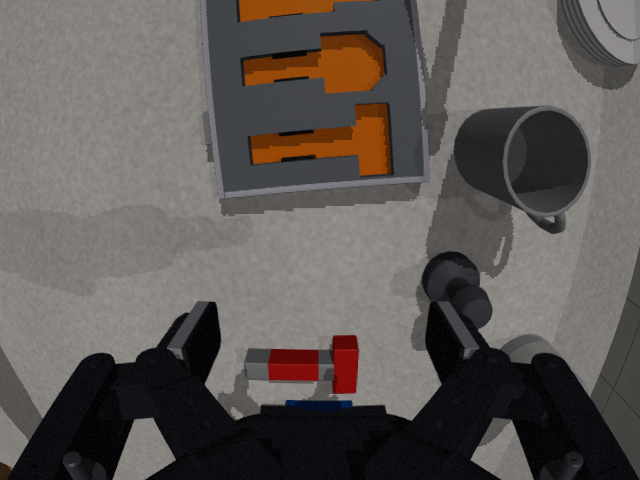

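All three beakers are nested, with rims at 52, 70 and 86. The key is at (300,365) and its pocket at (320,145). I'll hover over the key and measure it.

```bash
cat >> h.py <<'E'
def tool(g,cx,cy,rad=75,z0=24,z1=36):
    im,P,c=g; k=(np.hypot(P[...,0]-cx,P[...,1]-cy)<rad)&(P[...,2]>z0)&(P[...,2]<z1); k=big(k,1)[0]
    Q=P[k][:,:2].astype(np.float32); r=cv2.minAreaRect(Q); print("tool",k.sum(),"ctr",np.round(r[0],1),"size",np.round(r[1],1),"ang",round(r[2],2),"zmed",np.round(np.median(P[k][:,2]),1))
    return r
E
python3 - <<'E'
from h import *
g=grab("wrist"); tool(g,528,-333); tool(grab("scene"),528,-333);tool(grab("side"),528,-333)
g=grab("side"); tool(g,530,-425)
E
```

```text
tool 2808 ctr [ 511.9 -331.9] size [ 61.4 116.9] ang 89.46 zmed 30.0
tool 454 ctr [ 513.7 -330. ] size [118.7  61. ] ang 0.1 zmed 29.6
tool 608 ctr [ 511.2 -334.5] size [115.3  61.2] ang 0.72 zmed 29.1
tool 914 ctr [ 544.9 -420.7] size [118.7  46.9] ang 1.03 zmed 29.5
```

Request:
send_rows(
  series=[
    {"tx":-0.002,"ty":-0.017,"tz":0,"ax":0,"ay":0,"az":0.104},
    {"tx":-0.002,"ty":-0.017,"tz":0,"ax":0,"ay":0,"az":0.104},
    {"tx":-0.002,"ty":-0.017,"tz":0,"ax":0,"ay":0,"az":0.104},
    {"tx":-0.002,"ty":-0.017,"tz":0,"ax":0,"ay":0,"az":0.104},
    {"tx":-0.002,"ty":-0.017,"tz":0,"ax":0,"ay":0,"az":0.104},
    {"tx":-0.002,"ty":-0.017,"tz":0,"ax":0,"ay":0,"az":0.104},
    {"tx":-0.002,"ty":-0.017,"tz":0,"ax":0,"ay":0,"az":0.104},
    {"tx":-0.002,"ty":-0.017,"tz":0,"ax":0,"ay":0,"az":0.104},
    {"tx":-0.002,"ty":-0.017,"tz":0,"ax":0,"ay":0,"az":0.104},
    {"tx":-0.002,"ty":-0.016,"tz":0,"ax":0,"ay":0,"az":0.104},
  ],
  gripper=-0.18,
)

```text
time_s: 21.73
tool_pos: [512.0, -334.3, 200.9]
eef_rot: [[-0.869, 0.494, -0.0], [0.494, 0.869, -0.0], [0.0, -0.0, -1.0]]
ft_force: [-1.0, 0.0, 0.3]
finger_gap: 0.592
grasp_force: 0.0
```

Request:
send_rows(
  series=[
    {"tx":0,"ty":0,"tz":-0.02,"ax":0,"ay":0,"az":0.104},
    {"tx":0,"ty":0,"tz":-0.02,"ax":0,"ay":0,"az":0.104},
    {"tx":0,"ty":0,"tz":-0.02,"ax":0,"ay":0,"az":0.104},
    {"tx":0,"ty":0,"tz":-0.02,"ax":0,"ay":0,"az":0.104},
    {"tx":0,"ty":0,"tz":-0.02,"ax":0,"ay":0,"az":0.106},
    {"tx":0,"ty":0,"tz":0,"ax":0,"ay":0,"az":0},
    {"tx":0,"ty":0,"tz":0,"ax":0,"ay":0,"az":0},
    {"tx":0,"ty":0,"tz":0,"ax":0,"ay":0,"az":0},
    {"tx":0,"ty":0,"tz":0,"ax":0,"ay":0,"az":0},
  ],
)

```text
time_s: 22.48
tool_pos: [513.1, -334.0, 102.4]
eef_rot: [[-1.0, 0.002, 0.002], [0.002, 1.0, -0.001], [-0.002, -0.001, -1.0]]
ft_force: [0.2, 0.0, -0.6]
finger_gap: 0.588
grasp_force: 0.0
```

Run:
```python
from h import *
s=st();print(np.round(s["joint_positions"],2),np.round(s["eef_rot"],3).tolist())
g=grab("wrist"); save("w8.png",g[0]); tool(g,512,-332); tool(g,545,-420)
tool(grab("side"),512,-332)
im,P,c=g
k=hsvmask(im,*COL["red"])&(P[...,2]>25)&(P[...,2]<35)
print(np.round(P[k].min(0)),np.round(P[k].max(0)))
```

```text
t 22.48 tcp [ 513.1 -334.   102.4] F [ 0.2  0.  -0.6] gap 0.588 gf 0.0 yaw 1.568
[ 0.75  0.76 -0.36  1.73  0.37  0.72  1.76] [[-1.0, 0.002, 0.002], [0.002, 1.0, -0.001], [-0.002, -0.001, -1.0]]
tool 8660 ctr [ 509.8 -333.1] size [120.2  60.2] ang 0.29 zmed 30.1
tool 7291 ctr [ 538.5 -419.7] size [99.9 44.8] ang 0.08 zmed 30.1
tool 639 ctr [ 507.3 -333.5] size [ 61.6 120.3] ang 89.76 zmed 29.3
[ 476. -363.   25.] [ 570. -303.   33.]
```

Request:
send_rows(
  series=[
    {"tx":-0.003,"ty":0.001,"tz":-0.02,"ax":0,"ay":0,"az":0},
    {"tx":0,"ty":0,"tz":-0.02,"ax":0,"ay":0,"az":0},
    {"tx":0,"ty":0,"tz":-0.02,"ax":0,"ay":0,"az":0},
    {"tx":0,"ty":0,"tz":-0.015,"ax":0,"ay":0,"az":0},
    {"tx":0,"ty":0,"tz":-0.011,"ax":0,"ay":0,"az":0},
    {"tx":0,"ty":0,"tz":0,"ax":0,"ay":0,"az":0},
    {"tx":0,"ty":0,"tz":0,"ax":0,"ay":0,"az":0},
  ],
)

```text
time_s: 23.17
tool_pos: [509.3, -332.6, 15.1]
eef_rot: [[-1.0, 0.001, -0.0], [0.001, 1.0, -0.0], [0.0, -0.0, -1.0]]
ft_force: [1.2, -0.0, 0.4]
finger_gap: 0.589
grasp_force: 0.0
```

Request:
send_rows(
  series=[
    {"tx":0,"ty":0,"tz":0,"ax":0,"ay":0,"az":0},
    {"tx":0,"ty":0,"tz":0,"ax":0,"ay":0,"az":0},
    {"tx":0,"ty":0,"tz":0,"ax":0,"ay":0,"az":0},
    {"tx":0,"ty":0,"tz":0,"ax":0,"ay":0,"az":0},
    {"tx":0,"ty":0,"tz":0,"ax":0,"ay":0,"az":0},
  ],
  gripper=1,
  grip_force=70,
)

```text
time_s: 23.58
tool_pos: [509.9, -333.2, 16.4]
eef_rot: [[-1.0, 0.001, 0.002], [0.001, 1.0, -0.001], [-0.002, -0.001, -1.0]]
ft_force: [-0.4, 0.1, 6.2]
finger_gap: 0.238
grasp_force: 70.4
```

Request:
send_rows(
  series=[
    {"tx":0,"ty":0,"tz":0.02,"ax":0,"ay":0,"az":0},
    {"tx":0,"ty":0,"tz":0.02,"ax":0,"ay":0,"az":0},
    {"tx":0,"ty":0,"tz":0.02,"ax":0,"ay":0,"az":0},
    {"tx":0,"ty":0,"tz":0.02,"ax":0,"ay":0,"az":0},
    {"tx":0,"ty":0,"tz":0,"ax":0,"ay":0,"az":0},
    {"tx":0,"ty":0,"tz":0,"ax":0,"ay":0,"az":0},
  ],
)

```text
time_s: 24.08
tool_pos: [509.7, -333.2, 96.1]
eef_rot: [[-1.0, 0.001, 0.002], [0.001, 1.0, -0.001], [-0.002, -0.001, -1.0]]
ft_force: [0.5, -0.1, -1.0]
finger_gap: 0.232
grasp_force: 69.5
```

Request:
send_rows(
  series=[
    {"tx":0.0018,"ty":0.0228,"tz":0,"ax":0,"ay":0,"az":0.0097},
    {"tx":0.0018,"ty":0.0228,"tz":0,"ax":0,"ay":0,"az":0.0097},
    {"tx":0.0018,"ty":0.0228,"tz":0,"ax":0,"ay":0,"az":0.0097},
    {"tx":0.0018,"ty":0.0228,"tz":0,"ax":0,"ay":0,"az":0.0097},
    {"tx":0.0018,"ty":0.0228,"tz":0,"ax":0,"ay":0,"az":0.0097},
    {"tx":0.0018,"ty":0.0228,"tz":0,"ax":0,"ay":0,"az":0.0097},
    {"tx":0.0018,"ty":0.0228,"tz":0,"ax":0,"ay":0,"az":0.0097},
    {"tx":0.0018,"ty":0.0228,"tz":0,"ax":0,"ay":0,"az":0.0097},
    {"tx":0.0018,"ty":0.0228,"tz":0,"ax":0,"ay":0,"az":0.0097},
    {"tx":0.0018,"ty":0.0228,"tz":0,"ax":0,"ay":0,"az":0.0097},
  ],
)

```text
time_s: 24.92
tool_pos: [526.0, -103.6, 93.6]
eef_rot: [[-0.995, -0.096, -0.002], [-0.096, 0.995, 0.0], [0.002, 0.001, -1.0]]
ft_force: [-0.4, 0.6, -1.6]
finger_gap: 0.231
grasp_force: 69.5
```

Request:
send_rows(
  series=[
    {"tx":0,"ty":0,"tz":0,"ax":0,"ay":0,"az":0},
    {"tx":0,"ty":0,"tz":0,"ax":0,"ay":0,"az":0},
    {"tx":0,"ty":0,"tz":0,"ax":0,"ay":0,"az":0},
    {"tx":0,"ty":0,"tz":0,"ax":0,"ay":0,"az":0},
  ],
)

```text
time_s: 25.25
tool_pos: [526.3, -106.1, 94.2]
eef_rot: [[-0.996, -0.094, -0.002], [-0.094, 0.996, -0.001], [0.002, -0.001, -1.0]]
ft_force: [-0.6, -0.6, -1.6]
finger_gap: 0.234
grasp_force: 69.5
```

Run:
```python
from h import *
s=st();g=grab("wrist"); save("w9.png",g[0]); pockets(g); im,P,c=g
tool(g,527,-104,80,95,120)
k=hsvmask(im,*COL["red"])&(P[...,2]>80)
print("red",k.sum(),np.round(P[k].min(0)),np.round(P[k].max(0)))
b=np.load("g7.npy"); # case outer rim from earlier view: points z 20..27
k=(abs(b[...,2]-24)<3)&(b[...,1]<-60)&(b[...,0]>400)&(b[...,0]<660); 
# south edge: min y per x bin
Q=b[k]; xs=np.arange(450,600,5); ys=[Q[abs(Q[:,0]-x)<2.5][:,1].min() for x in xs]; print("south edge yaw",np.polyfit(xs,ys,1), np.round(ys[::8]))
k=(abs(b[...,2]-24)<3)&(b[...,1]<60)&(b[...,0]>400)&(b[...,0]<660);Q=b[k]
yy=np.arange(-130,0,5)
for nm,f in (("W",np.min),("E",np.max)):
    xs=[f(Q[abs(Q[:,1]-y)<2.5][:,0]) for y in yy]; print(nm,np.polyfit(yy,xs,1))
```

```text
t 25.25 tcp [ 526.3 -106.1   94.2] F [-0.6 -0.6 -1.6] gap 0.234 gf 69.4746458530426 yaw 1.665
px 432 259 7009 yaw 0.095 len 123.0 wid 50.9 ctr [523.4 -31.7]
px 527 236 6001 yaw 0.08 len 122.8 wid 40.8 ctr [516.8  40.4]
px 328 159 252 yaw 0.095 len 3.8 wid 25.1 ctr [ 471.  -108.3]
tool 15763 ctr [ 520.3 -107.1] size [109.5  46.9] ang 14.17 zmed 108.1
red 7649 [ 491. -121.   91.] [576. -87. 170.]
south edge yaw [   1.06847801 -851.90867928] [-324. -323. -397. -303.]
W [-7.87376902e-02  4.24340226e+02]
E [-3.48818439e-01  6.08109670e+02]
```

View pics/w9.png

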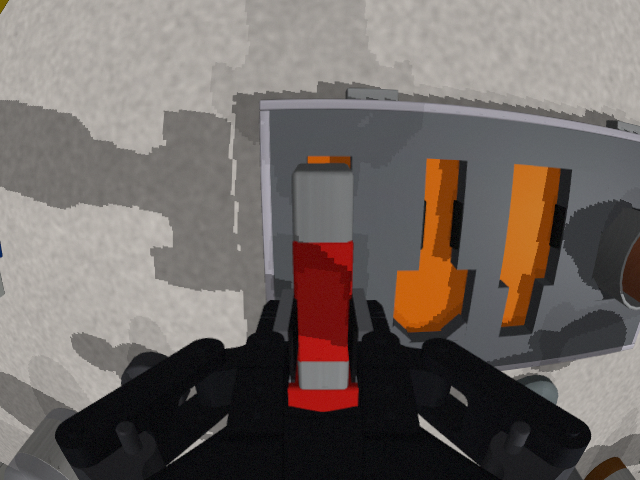

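Request:
send_rows(
  series=[
    {"tx":0.003,"ty":0.003,"tz":-0.01,"ax":0,"ay":0,"az":0},
    {"tx":0,"ty":0,"tz":-0.015,"ax":0,"ay":0,"az":0},
    {"tx":0,"ty":0,"tz":-0.015,"ax":0,"ay":0,"az":0},
    {"tx":0,"ty":0,"tz":0,"ax":0,"ay":0,"az":0},
    {"tx":0,"ty":0,"tz":0,"ax":0,"ay":0,"az":0},
    {"tx":0,"ty":0,"tz":0,"ax":0,"ay":0,"az":0},
  ],
)

```text
time_s: 25.8
tool_pos: [530.3, -101.8, 55.0]
eef_rot: [[-0.995, -0.096, 0.0], [-0.096, 0.995, 0.0], [-0.0, 0.0, -1.0]]
ft_force: [1.1, -0.1, -0.9]
finger_gap: 0.236
grasp_force: 69.4
```

Request:
send_rows(
  series=[
    {"tx":0,"ty":0,"tz":0,"ax":0,"ay":0,"az":0},
  ],
)

```text
time_s: 25.88
tool_pos: [530.6, -101.8, 55.5]
eef_rot: [[-0.995, -0.096, 0.001], [-0.096, 0.995, -0.0], [-0.001, -0.0, -1.0]]
ft_force: [-0.5, 0.3, -1.8]
finger_gap: 0.234
grasp_force: 69.4
```

Run:
```python
from h import *
s=st();g=grab("wrist"); pockets(g); im,P,c=g
# west end visible strip and key tail
k=hsvmask(im,*COL["orange"])&(abs(P[...,1]+107)<25)&(P[...,0]<500)&(P[...,2]<14)&(P[...,2]>6); Q=P[k]; print("strip",k.sum(),Q.min(0),Q.max(0),np.median(Q,0))
k=(np.hypot(P[...,0]-475,P[...,1]+107)<40)&(P[...,2]>62)&(P[...,2]<75); k=big(k)[0];Q=P[k]; t=Q[Q[:,0]<Q[:,0].min()+15]; print("tail",np.round(t.min(0),1),np.round(t.max(0),1))
get_image("side");st();get_image("side");st()
```

```text
t 25.88 tcp [ 530.6 -101.8   55.5] F [-0.5  0.3 -1.8] gap 0.234 gf 69.43252801895142 yaw 1.667
px 446 266 8471 yaw 0.1 len 115.4 wid 50.8 ctr [519.7 -32.2]
px 553 246 6793 yaw 0.09 len 123.2 wid 39.6 ctr [516.7  41.3]
px 321 157 520 yaw 0.11 len 5.6 wid 25.4 ctr [ 471.  -108.5]
strip 525 [ 467.68345884 -121.17669964    8.21312634] [476.19936522 -95.46775967  11.97574303] [ 471.20549507 -108.68349809   10.08710569]
tail [ 469.9 -119.    62. ] [484.9 -96.   71.3]
t 25.98 tcp [ 530.6 -101.8   55.6] F [ 1.1 -0.9 -0.9] gap 0.237 gf 69.43241357803345 yaw 1.667
t 26.03 tcp [ 530.5 -101.8   55.5] F [ 0.4 -0.3 -1.9] gap 0.237 gf 69.43235993385315 yaw 1.667
```

Request:
send_rows(
  series=[
    {"tx":0,"ty":-0.0005,"tz":-0.008,"ax":0,"ay":0,"az":0},
    {"tx":0,"ty":0,"tz":-0.005,"ax":0,"ay":0,"az":0},
    {"tx":0,"ty":0,"tz":-0.004,"ax":0,"ay":0,"az":0},
    {"tx":0,"ty":0,"tz":-0.003,"ax":0,"ay":0,"az":0},
    {"tx":0,"ty":0,"tz":0,"ax":0,"ay":0,"az":0},
  ],
)

```text
time_s: 26.45
tool_pos: [529.7, -102.1, 34.2]
eef_rot: [[-0.995, -0.096, -0.001], [-0.096, 0.995, 0.0], [0.001, 0.0, -1.0]]
ft_force: [-0.1, 0.5, -2.5]
finger_gap: 0.234
grasp_force: 69.4
```

Request:
send_rows(
  series=[
    {"tx":0,"ty":0,"tz":-0.0015,"ax":0,"ay":0,"az":0},
    {"tx":0,"ty":0,"tz":-0.0015,"ax":0,"ay":0,"az":0},
    {"tx":0,"ty":0,"tz":0,"ax":0,"ay":0,"az":0},
  ],
)

```text
time_s: 26.7
tool_pos: [530.1, -102.2, 31.7]
eef_rot: [[-0.995, -0.096, -0.0], [-0.096, 0.995, 0.0], [0.0, 0.0, -1.0]]
ft_force: [-0.4, -0.0, -1.2]
finger_gap: 0.233
grasp_force: 69.6
```

Request:
send_rows(
  series=[
    {"tx":0,"ty":0,"tz":-0.0015,"ax":0,"ay":0,"az":0},
    {"tx":0,"ty":0,"tz":-0.0015,"ax":0,"ay":0,"az":0},
    {"tx":0,"ty":0,"tz":0,"ax":0,"ay":0,"az":0},
  ],
)

```text
time_s: 26.95
tool_pos: [530.2, -102.2, 28.7]
eef_rot: [[-0.995, -0.096, 0.0], [-0.096, 0.995, 0.0], [-0.0, 0.0, -1.0]]
ft_force: [0.5, -0.2, -1.4]
finger_gap: 0.234
grasp_force: 69.5
```

Request:
send_rows(
  series=[
    {"tx":0,"ty":0,"tz":-0.001,"ax":0,"ay":0,"az":0},
    {"tx":0,"ty":0,"tz":-0.001,"ax":0,"ay":0,"az":0},
    {"tx":0,"ty":0,"tz":0,"ax":0,"ay":0,"az":0},
  ],
)

```text
time_s: 27.2
tool_pos: [530.1, -102.1, 26.7]
eef_rot: [[-0.995, -0.096, 0.0], [-0.096, 0.995, 0.0], [-0.0, 0.0, -1.0]]
ft_force: [0.2, 0.2, -1.6]
finger_gap: 0.236
grasp_force: 69.6
```

Run:
```python
from h import *
g=grab("wrist"); save("w10.png",g[0]); im,P,c=g; st()
for n in ["wrist","side","scene"]:
    im,P,c=g if n=="wrist" else grab(n)
    k=(np.hypot(P[...,0]-530,P[...,1]+102)<75)&(P[...,2]>15)&(P[...,2]<75)&hsvmask(im,*COL["red"])
    for q in big(k,2):
        Q=P[q]
        if len(Q)>10: print(n,len(Q),np.round(np.median(Q,0),1),np.round(np.percentile(Q,[3,97],axis=0),1).tolist())
    k=(np.hypot(P[...,0]-475,P[...,1]+107)<9)&(P[...,2]>15); print(n,"tail",np.round(np.median(P[k][:,2]),1))
```

```text
t 27.25 tcp [ 530.1 -102.1   26.8] F [ 0.5 -0.5 -1.7] gap 0.232 gf 69.51972126960754 yaw 1.667
wrist 6301 [ 518.4 -103.6   40.8] [[497.5, -114.6, 39.6], [546.5, -93.4, 41.9]]
wrist 1500 [569.8 -98.8  40.2] [[562.8, -113.8, 37.2], [576.9, -84.2, 41.3]]
wrist tail 40.3
side 128 [ 576.  -117.1   38.6] [[563.3, -129.7, 25.3], [587.5, -90.2, 41.8]]
side 90 [ 510.5 -112.1   38.5] [[497.6, -117.5, 24.4], [521.2, -93.4, 49.0]]
side tail 40.2
scene 279 [581.5 -92.7  39.4] [[566.3, -121.3, 25.9], [592.7, -65.7, 43.6]]
scene 79 [ 537.6 -102.3   40.7] [[514.7, -110.5, 36.4], [547.1, -88.5, 61.0]]
scene tail 593.2
```

View pics/w10.png

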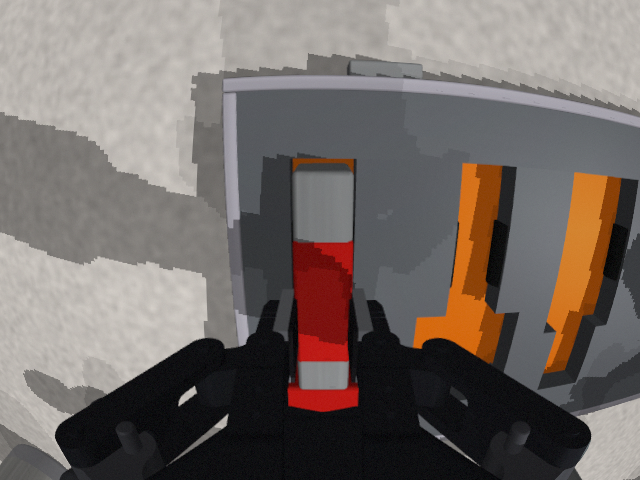

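The key is in its cutout with its top at z 40.5, which is seated. I'll release it and check that it stays down.

Request:
send_rows(
  series=[
    {"tx":0,"ty":0,"tz":0,"ax":0,"ay":0,"az":0},
    {"tx":0,"ty":0,"tz":0,"ax":0,"ay":0,"az":0},
    {"tx":0,"ty":0,"tz":0,"ax":0,"ay":0,"az":0},
    {"tx":0,"ty":0,"tz":0.01,"ax":0,"ay":0,"az":0},
    {"tx":0,"ty":0,"tz":0.02,"ax":0,"ay":0,"az":0},
    {"tx":0,"ty":0,"tz":0.02,"ax":0,"ay":0,"az":0},
    {"tx":0,"ty":0,"tz":0,"ax":0,"ay":0,"az":0},
    {"tx":0,"ty":0,"tz":0,"ax":0,"ay":0,"az":0},
  ],
  gripper=-0.18,
)

```text
time_s: 28.02
tool_pos: [531.0, -102.4, 78.4]
eef_rot: [[-0.995, -0.096, 0.003], [-0.096, 0.995, -0.0], [-0.003, -0.001, -1.0]]
ft_force: [-0.1, 0.1, -0.3]
finger_gap: 0.587
grasp_force: 0.0
```

Run:
```python
from h import *
st();g=grab("wrist"); im,P,c=g
tool(g,530,-102,75,34,52)
k=(np.hypot(P[...,0]-530,P[...,1]+102)<75)&(P[...,2]>32)&(P[...,2]<60); k=big(k)[0]; Q=P[k]
A=np.c_[Q[:,0]-530,Q[:,1]+102,np.ones(len(Q))]; print("plane",np.round(np.linalg.lstsq(A,Q[:,2],rcond=None)[0],4))
```

```text
t 28.02 tcp [ 531.  -102.4   78.4] F [-0.1  0.1 -0.3] gap 0.587 gf 0.0 yaw 1.667
tool 11303 ctr [ 530.1 -103.3] size [120.5  60.5] ang 5.8 zmed 40.5
plane [-1.09000e-02 -4.00000e-04  4.03379e+01]
```

The key stays seated (plane z 40.3, level). Now the meter.

Request:
send_rows(
  series=[
    {"tx":0,"ty":0,"tz":0.03,"ax":0,"ay":0,"az":0},
    {"tx":0.0015,"ty":-0.035,"tz":0,"ax":0,"ay":0,"az":-0.0107},
    {"tx":0.0015,"ty":-0.035,"tz":0,"ax":0,"ay":0,"az":-0.0107},
    {"tx":0.0015,"ty":-0.035,"tz":0,"ax":0,"ay":0,"az":-0.0107},
    {"tx":0.0015,"ty":-0.035,"tz":0,"ax":0,"ay":0,"az":-0.0107},
    {"tx":0.0015,"ty":-0.035,"tz":0,"ax":0,"ay":0,"az":-0.0107},
    {"tx":0.0015,"ty":-0.035,"tz":0,"ax":0,"ay":0,"az":-0.0107},
    {"tx":0.0015,"ty":-0.035,"tz":0,"ax":0,"ay":0,"az":-0.0107},
    {"tx":0.0015,"ty":-0.035,"tz":0,"ax":0,"ay":0,"az":-0.0107},
    {"tx":0.002,"ty":-0.036,"tz":0,"ax":0,"ay":0,"az":-0.0107},
  ],
  gripper=-0.55,
)

```text
time_s: 28.9
tool_pos: [542.9, -419.3, 105.6]
eef_rot: [[-1.0, 0.0, -0.002], [0.0, 1.0, 0.002], [0.002, 0.002, -1.0]]
ft_force: [0.9, -0.1, -1.2]
finger_gap: 0.772
grasp_force: 0.0
```

Request:
send_rows(
  series=[
    {"tx":0,"ty":0,"tz":0,"ax":0,"ay":0,"az":0},
    {"tx":0,"ty":0,"tz":0,"ax":0,"ay":0,"az":0},
    {"tx":0,"ty":0,"tz":0,"ax":0,"ay":0,"az":0},
    {"tx":0,"ty":0,"tz":0,"ax":0,"ay":0,"az":0},
    {"tx":0,"ty":0,"tz":0,"ax":0,"ay":0,"az":0},
  ],
)

```text
time_s: 29.32
tool_pos: [544.5, -416.0, 106.7]
eef_rot: [[-1.0, -0.003, -0.0], [-0.003, 1.0, 0.001], [0.0, 0.001, -1.0]]
ft_force: [-0.2, -0.8, -0.8]
finger_gap: 0.777
grasp_force: 0.0
```

Run:
```python
from h import *
st();g=grab("wrist"); save("w11.png",g[0]); tool(g,545,-420); st(); tool(grab("side"),545,-420)
im,P,c=g;k=hsvmask(im,*COL["blue"])&(P[...,2]>20)&(P[...,2]<40);r=cv2.minAreaRect(P[k][:,:2].astype(np.float32));print("blue",np.round(r[0],1),np.round(r[1],1),round(r[2],2))
```

```text
t 29.32 tcp [ 544.5 -416.   106.7] F [-0.2 -0.8 -0.8] gap 0.777 gf 0.0 yaw 1.573
tool 10778 ctr [ 548.8 -420.1] size [119.1  44.4] ang 0.14 zmed 30.1
t 29.37 tcp [ 544.6 -416.4  106.9] F [ 0.9  0.3 -0.3] gap 0.774 gf 0.0 yaw 1.573
tool 919 ctr [ 546.1 -420. ] size [121.8  46.6] ang 0.26 zmed 29.5
blue [ 528.9 -420. ] [79.4 43.5] 0.2
```

Request:
send_rows(
  series=[
    {"tx":0.0043,"ty":-0.0038,"tz":-0.02,"ax":0,"ay":0,"az":0},
    {"tx":0,"ty":0,"tz":-0.02,"ax":0,"ay":0,"az":0},
    {"tx":0,"ty":0,"tz":-0.02,"ax":0,"ay":0,"az":0},
    {"tx":0,"ty":0,"tz":-0.02,"ax":0,"ay":0,"az":0},
    {"tx":0,"ty":0,"tz":-0.012,"ax":0,"ay":0,"az":0},
    {"tx":0,"ty":0,"tz":0,"ax":0,"ay":0,"az":0},
    {"tx":0,"ty":0,"tz":0,"ax":0,"ay":0,"az":0},
    {"tx":0,"ty":0,"tz":0,"ax":0,"ay":0,"az":0},
  ],
)

```text
time_s: 30.08
tool_pos: [549.4, -422.2, 16.2]
eef_rot: [[-1.0, -0.0, 0.002], [-0.0, 1.0, -0.001], [-0.002, -0.001, -1.0]]
ft_force: [0.3, 0.2, 1.0]
finger_gap: 0.777
grasp_force: 0.0
```

Request:
send_rows(
  series=[
    {"tx":0,"ty":0,"tz":0,"ax":0,"ay":0,"az":0},
    {"tx":0,"ty":0,"tz":0,"ax":0,"ay":0,"az":0},
    {"tx":0,"ty":0,"tz":0,"ax":0,"ay":0,"az":0},
    {"tx":0,"ty":0,"tz":0,"ax":0,"ay":0,"az":0},
    {"tx":0,"ty":0,"tz":0,"ax":0,"ay":0,"az":0},
  ],
  gripper=1,
  grip_force=70,
)

```text
time_s: 30.5
tool_pos: [549.4, -422.6, 16.8]
eef_rot: [[-1.0, 0.0, 0.002], [0.0, 1.0, -0.001], [-0.002, -0.001, -1.0]]
ft_force: [-0.8, 0.4, 5.9]
finger_gap: 0.496
grasp_force: 72.8
```

Request:
send_rows(
  series=[
    {"tx":0,"ty":0,"tz":0.02,"ax":0,"ay":0,"az":0},
    {"tx":0,"ty":0,"tz":0.02,"ax":0,"ay":0,"az":0},
    {"tx":0,"ty":0,"tz":0.02,"ax":0,"ay":0,"az":0},
    {"tx":0,"ty":0,"tz":0.03,"ax":0,"ay":0,"az":0},
    {"tx":0,"ty":0,"tz":0,"ax":0,"ay":0,"az":0},
    {"tx":0,"ty":0,"tz":0,"ax":0,"ay":0,"az":0},
    {"tx":0,"ty":0,"tz":0,"ax":0,"ay":0,"az":0},
  ],
)

```text
time_s: 31.08
tool_pos: [547.8, -422.0, 104.8]
eef_rot: [[-1.0, 0.0, -0.001], [0.0, 1.0, 0.0], [0.001, 0.0, -1.0]]
ft_force: [-0.2, 0.2, -1.4]
finger_gap: 0.491
grasp_force: 72.0
```

Request:
send_rows(
  series=[
    {"tx":-0.0022,"ty":0.032,"tz":0,"ax":0,"ay":0,"az":0.0069},
    {"tx":-0.0022,"ty":0.032,"tz":0,"ax":0,"ay":0,"az":0.0069},
    {"tx":-0.0022,"ty":0.032,"tz":0,"ax":0,"ay":0,"az":0.0069},
    {"tx":-0.0022,"ty":0.032,"tz":0,"ax":0,"ay":0,"az":0.0069},
    {"tx":-0.0022,"ty":0.032,"tz":0,"ax":0,"ay":0,"az":0.0069},
    {"tx":-0.0022,"ty":0.032,"tz":0,"ax":0,"ay":0,"az":0.0069},
    {"tx":-0.0022,"ty":0.032,"tz":0,"ax":0,"ay":0,"az":0.0069},
    {"tx":-0.0022,"ty":0.032,"tz":0,"ax":0,"ay":0,"az":0.0069},
    {"tx":-0.0022,"ty":0.032,"tz":0,"ax":0,"ay":0,"az":0.0069},
    {"tx":-0.0022,"ty":0.032,"tz":0,"ax":0,"ay":0,"az":0.0069},
  ],
)

```text
time_s: 31.92
tool_pos: [524.9, -100.5, 103.7]
eef_rot: [[-0.998, -0.069, -0.003], [-0.069, 0.998, 0.0], [0.003, 0.001, -1.0]]
ft_force: [0.3, 1.2, -0.7]
finger_gap: 0.488
grasp_force: 72.0
```

Request:
send_rows(
  series=[
    {"tx":-0.0022,"ty":0.032,"tz":0,"ax":0,"ay":0,"az":0.0069},
    {"tx":-0.0022,"ty":0.032,"tz":0,"ax":0,"ay":0,"az":0.0069},
    {"tx":-0.0022,"ty":0.032,"tz":0,"ax":0,"ay":0,"az":0.0069},
    {"tx":-0.0022,"ty":0.032,"tz":0,"ax":0,"ay":0,"az":0.0063},
    {"tx":0,"ty":0.011,"tz":0,"ax":0,"ay":0,"az":0},
    {"tx":0,"ty":0,"tz":0,"ax":0,"ay":0,"az":0},
    {"tx":0,"ty":0,"tz":0,"ax":0,"ay":0,"az":0},
    {"tx":0,"ty":0,"tz":0,"ax":0,"ay":0,"az":0},
    {"tx":0,"ty":0,"tz":0,"ax":0,"ay":0,"az":0},
    {"tx":0,"ty":0,"tz":0,"ax":0,"ay":0,"az":0},
  ],
)

```text
time_s: 32.75
tool_pos: [517.5, 35.2, 104.6]
eef_rot: [[-0.996, -0.093, -0.001], [-0.093, 0.996, -0.001], [0.001, -0.001, -1.0]]
ft_force: [-0.3, 0.4, -0.9]
finger_gap: 0.494
grasp_force: 72.0
```

```bash
cat >> h.py <<'E'
def fit(g,ztop):
    im,P,c=g
    k=hsvmask(im,*COL["orange"])&(P[...,1]>0)&(P[...,1]<80)&(P[...,0]>430)&(P[...,0]<600)&(P[...,2]<14)&(P[...,2]>6)
    for q in big(k,2):
        Q=P[q]; 
        if len(Q)>30: print("strip",len(Q),np.round(Q.min(0),1),np.round(Q.max(0),1))
    k=hsvmask(im,*COL["blue"])&(abs(P[...,2]-ztop)<6); Q=P[k]; r=cv2.minAreaRect(Q[:,:2].astype(np.float32)); print("blue",len(Q),np.round(r[0],1),np.round(r[1],1),round(r[2],2),"z",np.round(np.median(Q[:,2]),1)); t=Q[Q[:,0]<Q[:,0].min()+12]; print("tail",np.round(t.min(0),1),np.round(t.max(0),1))
E
python3 - <<'E'
from h import *
s=st();g=grab("wrist"); save("w12.png",g[0]); pockets(g); fit(g,s["tool_pos"][2]+13.2)
E
```

```text
t 32.75 tcp [517.5  35.2 104.6] F [-0.3  0.4 -0.9] gap 0.494 gf 71.96136832237244 yaw 1.664
px 221 244 6443 yaw 0.105 len 122.7 wid 51.3 ctr [523.2 -35.1]
px 325 155 1059 yaw 0.09 len 9.1 wid 47.4 ctr [460.1  31.4]
px 121 158 9 yaw 0.0 len 1.6 wid 2.1 ctr [ 469.6 -112.1]
strip 1064 [453.8   7.6   7.5] [466.7  54.9  12.3]
blue 15598 [497.3  32.6] [80.2 44.4] 5.29 z 117.9
tail [455.9   7.8 111.8] [467.9  52.  120.2]
```

Request:
send_rows(
  series=[
    {"tx":-0.0005,"ty":0.002,"tz":-0.01,"ax":0,"ay":0,"az":0.003},
    {"tx":0,"ty":0,"tz":-0.015,"ax":0,"ay":0,"az":0},
    {"tx":0,"ty":0,"tz":-0.015,"ax":0,"ay":0,"az":0},
    {"tx":0,"ty":0,"tz":-0.01,"ax":0,"ay":0,"az":0},
    {"tx":0,"ty":0,"tz":0,"ax":0,"ay":0,"az":0},
    {"tx":0,"ty":0,"tz":0,"ax":0,"ay":0,"az":0},
    {"tx":0,"ty":0,"tz":0,"ax":0,"ay":0,"az":0},
  ],
)

```text
time_s: 33.38
tool_pos: [517.4, 39.1, 55.1]
eef_rot: [[-0.995, -0.099, 0.0], [-0.099, 0.995, 0.0], [-0.0, 0.0, -1.0]]
ft_force: [0.4, -0.3, -1.1]
finger_gap: 0.496
grasp_force: 71.9
```

Run:
```python
from h import *
s=st();g=grab("wrist"); fit(g,s["tool_pos"][2]+13.2)
```

```text
t 33.38 tcp [517.4  39.1  55.1] F [ 0.4 -0.3 -1.1] gap 0.496 gf 71.94485664367676 yaw 1.67
strip 841 [454.2   7.2   8. ] [462.9  54.7  12. ]
blue 15623 [497.1  36.4] [80.2 44.6] 5.53 z 68.4
tail [455.7  11.4  62.4] [467.7  55.7  70.4]
```

Request:
send_rows(
  series=[
    {"tx":-0.0003,"ty":-0.0019,"tz":-0.006,"ax":0,"ay":0,"az":0},
    {"tx":0,"ty":0,"tz":0,"ax":0,"ay":0,"az":0},
    {"tx":0,"ty":0,"tz":0,"ax":0,"ay":0,"az":0},
    {"tx":0,"ty":0,"tz":0,"ax":0,"ay":0,"az":0},
  ],
)

```text
time_s: 33.77
tool_pos: [516.8, 37.1, 49.0]
eef_rot: [[-0.995, -0.099, 0.0], [-0.099, 0.995, 0.0], [-0.0, -0.0, -1.0]]
ft_force: [0.6, -0.6, -1.4]
finger_gap: 0.49
grasp_force: 71.9
```

Run:
```python
from h import *
s=st();g=grab("wrist"); fit(g,s["tool_pos"][2]+13.2);st()
```

```text
t 33.77 tcp [516.8  37.1  49. ] F [ 0.6 -0.6 -1.4] gap 0.49 gf 71.94365859031677 yaw 1.67
strip 634 [454.    7.4   8.5] [461.2  54.9  12. ]
blue 15624 [496.8  34.3] [80.6 44.5] 5.55 z 62.3
tail [455.    9.3  56.2] [467.   53.5  65.1]
t 33.82 tcp [516.9  37.1  49. ] F [-1.1  0.1  0.1] gap 0.491 gf 71.94386601448059 yaw 1.67
```

Aligned to within 0.5 mm. Lowering to the floor at TCP about 26.8.

Request:
send_rows(
  series=[
    {"tx":0,"ty":0,"tz":-0.005,"ax":0,"ay":0,"az":0},
    {"tx":0,"ty":0,"tz":-0.004,"ax":0,"ay":0,"az":0},
    {"tx":0,"ty":0,"tz":-0.003,"ax":0,"ay":0,"az":0},
    {"tx":0,"ty":0,"tz":-0.002,"ax":0,"ay":0,"az":0},
    {"tx":0,"ty":0,"tz":0,"ax":0,"ay":0,"az":0},
  ],
)

```text
time_s: 34.23
tool_pos: [516.6, 37.1, 34.4]
eef_rot: [[-0.995, -0.099, -0.001], [-0.099, 0.995, -0.0], [0.001, -0.0, -1.0]]
ft_force: [1.1, 0.2, -1.3]
finger_gap: 0.493
grasp_force: 72.0
```

Request:
send_rows(
  series=[
    {"tx":0,"ty":0,"tz":-0.0015,"ax":0,"ay":0,"az":0},
    {"tx":0,"ty":0,"tz":-0.0015,"ax":0,"ay":0,"az":0},
    {"tx":0,"ty":0,"tz":0,"ax":0,"ay":0,"az":0},
  ],
)

```text
time_s: 34.48
tool_pos: [516.8, 37.2, 31.7]
eef_rot: [[-0.995, -0.099, -0.0], [-0.099, 0.995, 0.0], [-0.0, 0.0, -1.0]]
ft_force: [0.1, 0.7, -1.2]
finger_gap: 0.495
grasp_force: 72.1
```

Request:
send_rows(
  series=[
    {"tx":0,"ty":0,"tz":-0.0015,"ax":0,"ay":0,"az":0},
    {"tx":0,"ty":0,"tz":-0.0015,"ax":0,"ay":0,"az":0},
    {"tx":0,"ty":0,"tz":0,"ax":0,"ay":0,"az":0},
  ],
)

```text
time_s: 34.73
tool_pos: [516.8, 37.1, 28.6]
eef_rot: [[-0.995, -0.099, -0.0], [-0.099, 0.995, 0.0], [0.0, 0.0, -1.0]]
ft_force: [0.4, 0.1, -0.9]
finger_gap: 0.492
grasp_force: 72.0
```

Request:
send_rows(
  series=[
    {"tx":0,"ty":0,"tz":-0.001,"ax":0,"ay":0,"az":0},
    {"tx":0,"ty":0,"tz":-0.001,"ax":0,"ay":0,"az":0},
    {"tx":0,"ty":0,"tz":0,"ax":0,"ay":0,"az":0},
  ],
)

```text
time_s: 34.98
tool_pos: [516.7, 37.1, 26.8]
eef_rot: [[-0.995, -0.099, -0.0], [-0.099, 0.995, -0.0], [0.0, -0.0, -1.0]]
ft_force: [0.8, -0.0, -0.9]
finger_gap: 0.492
grasp_force: 71.9
```

Request:
send_rows(
  series=[
    {"tx":0,"ty":0,"tz":0,"ax":0,"ay":0,"az":0},
    {"tx":0,"ty":0,"tz":0,"ax":0,"ay":0,"az":0},
    {"tx":0,"ty":0,"tz":0,"ax":0,"ay":0,"az":0},
    {"tx":0,"ty":0,"tz":0.01,"ax":0,"ay":0,"az":0},
    {"tx":0,"ty":0,"tz":0.02,"ax":0,"ay":0,"az":0},
    {"tx":0,"ty":0,"tz":0.02,"ax":0,"ay":0,"az":0},
    {"tx":0,"ty":0,"tz":0,"ax":0,"ay":0,"az":0},
    {"tx":0,"ty":0,"tz":0,"ax":0,"ay":0,"az":0},
  ],
  gripper=-0.5,
)

```text
time_s: 35.65
tool_pos: [517.7, 37.1, 78.4]
eef_rot: [[-0.995, -0.098, 0.003], [-0.098, 0.995, 0.0], [-0.003, 0.0, -1.0]]
ft_force: [-0.1, -0.3, -0.1]
finger_gap: 0.748
grasp_force: 0.0
```

```bash
cat >> h.py <<'E'
def seat(g,x,y):
    r=tool(g,x,y,75,32,55); P=g[1]
    k=(np.hypot(P[...,0]-x,P[...,1]-y)<75)&(P[...,2]>32)&(P[...,2]<55); k=big(k)[0]; Q=P[k]
    A=np.c_[Q[:,0]-x,Q[:,1]-y,np.ones(len(Q))]; print("plane",np.round(np.linalg.lstsq(A,Q[:,2],rcond=None)[0],4))
E
python3 - <<'E'
from h import *
st();g=grab("wrist"); save("w13.png",g[0]); seat(g,516.7,36.7); seat(g,530,-102.5)
bl(g); beakers("side")
E
```

```text
t 35.65 tcp [517.7  37.1  78.4] F [-0.1 -0.3 -0.1] gap 0.748 gf 0.0 yaw 1.669
tool 15344 ctr [516.4  36.4] size [120.   44.6] ang 5.45 zmed 40.5
plane [-4.70000e-03  2.10000e-03  4.04117e+01]
tool 7751 ctr [ 529.7 -103.1] size [119.8  61.2] ang 5.93 zmed 40.3
plane [ 3.00000e-04 -6.05000e-02  3.97746e+01]
beaker_l 3618 ztop [46.9 57. ] mid [506.9 133.3] fit [506.8 135.9] ext [72.  66.5]
side m ztop 74.8 mid [503.5  84.9] fit [524.1  83.3] ext [ 5.5 40.4]
side s ztop 119.9 mid [499.2  71. ] fit [480.3  68.9] ext [ 1.7 12.7]
```

Both tools are seated, with the meter's plane at z 40.4 and level. Next I'll rise and go above the lamp knob.

Request:
send_rows(
  series=[
    {"tx":0,"ty":0,"tz":0.03,"ax":0,"ay":0,"az":-0.07},
    {"tx":0,"ty":0,"tz":0.03,"ax":0,"ay":0,"az":-0.07},
    {"tx":0,"ty":0,"tz":0.03,"ax":0,"ay":0,"az":-0.07},
    {"tx":0,"ty":0,"tz":0.03,"ax":0,"ay":0,"az":-0.07},
    {"tx":0,"ty":0,"tz":0.03,"ax":0,"ay":0,"az":-0.07},
    {"tx":0,"ty":0,"tz":0.03,"ax":0,"ay":0,"az":-0.07},
    {"tx":0,"ty":0,"tz":0.03,"ax":0,"ay":0,"az":-0.07},
    {"tx":0,"ty":0,"tz":0.03,"ax":0,"ay":0,"az":-0.07},
    {"tx":0,"ty":0,"tz":0,"ax":0,"ay":0,"az":-0.07},
  ],
  gripper=0.1,
)

```text
time_s: 36.5
tool_pos: [519.5, 37.7, 321.7]
eef_rot: [[-0.86, 0.509, 0.009], [0.509, 0.86, 0.001], [-0.007, 0.005, -1.0]]
ft_force: [1.3, 0.5, 0.8]
finger_gap: 0.451
grasp_force: 0.0
```

Request:
send_rows(
  series=[
    {"tx":0.011,"ty":0.0243,"tz":0,"ax":0,"ay":0,"az":-0.0754},
    {"tx":0.011,"ty":0.0243,"tz":0,"ax":0,"ay":0,"az":-0.0754},
    {"tx":0.011,"ty":0.0243,"tz":0,"ax":0,"ay":0,"az":-0.0754},
    {"tx":0.011,"ty":0.0243,"tz":0,"ax":0,"ay":0,"az":-0.0754},
    {"tx":0.011,"ty":0.0243,"tz":0,"ax":0,"ay":0,"az":-0.0754},
    {"tx":0.011,"ty":0.0243,"tz":0,"ax":0,"ay":0,"az":-0.0754},
    {"tx":0.011,"ty":0.0243,"tz":0,"ax":0,"ay":0,"az":-0.0754},
    {"tx":0.011,"ty":0.0243,"tz":0,"ax":0,"ay":0,"az":-0.0754},
    {"tx":0.011,"ty":0.0243,"tz":0,"ax":0,"ay":0,"az":-0.0754},
    {"tx":0.011,"ty":0.0243,"tz":0,"ax":0,"ay":0,"az":-0.0754},
  ],
)

```text
time_s: 37.33
tool_pos: [626.6, 281.2, 315.3]
eef_rot: [[-0.279, 0.96, -0.002], [0.96, 0.279, -0.002], [-0.001, -0.003, -1.0]]
ft_force: [0.3, -0.4, -0.6]
finger_gap: 0.455
grasp_force: 0.0
```

Request:
send_rows(
  series=[
    {"tx":0,"ty":0,"tz":0,"ax":0,"ay":0,"az":0},
    {"tx":0,"ty":0,"tz":0,"ax":0,"ay":0,"az":0},
    {"tx":0,"ty":0,"tz":0,"ax":0,"ay":0,"az":0},
    {"tx":0,"ty":0,"tz":0,"ax":0,"ay":0,"az":0},
  ],
)

```text
time_s: 37.67
tool_pos: [626.6, 278.4, 316.4]
eef_rot: [[-0.281, 0.96, -0.001], [0.96, 0.281, -0.002], [-0.001, -0.001, -1.0]]
ft_force: [-0.0, -0.2, -0.2]
finger_gap: 0.447
grasp_force: 0.0
```

Run:
```python
from h import *
st()
for n in ["wrist","scene","side"]:
    im,P,c=grab(n)
    k=(abs(P[...,2]-250)<4)&(np.hypot(P[...,0]-627,P[...,1]-280)<35)
    if k.any(): print(n,k.sum(),np.round((P[k].min(0)+P[k].max(0))/2),np.round(np.ptp(P[k],axis=0)))
    if n!="wrist":
        seat((im,P,c),516.7,36.7); seat((im,P,c),530,-102.5); beakers(n,(im,P,c)); bl((im,P,c))
    if n=="scene": save("s13.png",im)
```

```text
t 37.67 tcp [626.6 278.4 316.4] F [-0.  -0.2 -0.2] gap 0.447 gf 0.0 yaw 0.285
wrist 794 [628. 273. 249.] [20. 19.  6.]
scene 80 [630. 274. 250.] [19. 18.  7.]
tool 641 ctr [518.4  38.6] size [123.  44.] ang 5.66 zmed 40.2
plane [-9.00000e-03 -4.90000e-03  4.00739e+01]
tool 554 ctr [ 531.3 -100.5] size [124.3  60.7] ang 5.46 zmed 40.0
plane [-1.05000e-02 -2.36000e-02  4.00093e+01]
scene m ztop 71.7 mid [512.7 139.2] fit [508.2 137.7] ext [47.6 51.1]
scene s ztop 88.0 mid [509.3 137.4] fit [509.8 137.7] ext [39.6 37.6]
beaker_l 233 ztop [46.8 56.8] mid [514.3 138. ] fit [508.8 138.2] ext [61.1 70.5]
side 18 [624. 269. 249.] [19. 26.  4.]
tool 413 ctr [514.2  34.4] size [120.8  48. ] ang 7.57 zmed 39.2
plane [-8.70000e-03  6.58000e-02  3.90048e+01]
tool 441 ctr [ 527.7 -102.4] size [122.3  61.4] ang 3.18 zmed 38.9
plane [-5.40000e-03  3.91000e-02  3.87946e+01]
side m ztop 69.3 mid [504.5 132.5] fit [503.9 134.6] ext [54.4 51.3]
side s ztop 85.0 mid [505.6 132.4] fit [504.8 132.7] ext [35.9 40.4]
beaker_l 122 ztop [46.6 57.3] mid [504.  130.4] fit [504.3 134. ] ext [70.7 65.2]
```

Everything is packed. The knob is at (628,273), so I'll lower over it and lead it back.

Request:
send_rows(
  series=[
    {"tx":0.0014,"ty":-0.005,"tz":-0.02,"ax":0,"ay":0,"az":0},
    {"tx":0,"ty":0,"tz":-0.02,"ax":0,"ay":0,"az":0},
    {"tx":0,"ty":0,"tz":-0.02,"ax":0,"ay":0,"az":0},
    {"tx":0,"ty":0,"tz":-0.02,"ax":0,"ay":0,"az":0},
    {"tx":0,"ty":0,"tz":-0.01,"ax":0,"ay":0,"az":0},
    {"tx":0,"ty":0,"tz":0,"ax":0,"ay":0,"az":0},
    {"tx":0,"ty":0,"tz":0,"ax":0,"ay":0,"az":0},
  ],
)

```text
time_s: 38.4
tool_pos: [628.3, 274.8, 227.2]
eef_rot: [[-0.281, 0.96, -0.0], [0.96, 0.281, 0.0], [0.0, 0.0, -1.0]]
ft_force: [0.5, 0.2, 0.2]
finger_gap: 0.448
grasp_force: 0.0
```

Request:
send_rows(
  series=[
    {"tx":-0.017,"ty":-0.0057,"tz":0,"ax":0,"ay":0,"az":0.1},
    {"tx":-0.0164,"ty":-0.0074,"tz":0,"ax":0,"ay":0,"az":0.1},
    {"tx":-0.0155,"ty":-0.009,"tz":0,"ax":0,"ay":0,"az":0.1},
    {"tx":-0.0146,"ty":-0.0105,"tz":0,"ax":0,"ay":0,"az":0.1},
    {"tx":-0.0135,"ty":-0.0119,"tz":0,"ax":0,"ay":0,"az":0.1},
    {"tx":-0.0122,"ty":-0.0132,"tz":0,"ax":0,"ay":0,"az":0.1},
    {"tx":-0.0108,"ty":-0.0144,"tz":0,"ax":0,"ay":0,"az":0.1},
    {"tx":-0.0093,"ty":-0.0153,"tz":0,"ax":0,"ay":0,"az":0.1},
  ],
)

```text
time_s: 39.07
tool_pos: [519.3, 189.2, 229.2]
eef_rot: [[-0.888, 0.461, 0.004], [0.461, 0.888, 0.003], [-0.002, 0.005, -1.0]]
ft_force: [0.3, 1.5, 0.4]
finger_gap: 0.448
grasp_force: 1.0
```

Request:
send_rows(
  series=[
    {"tx":-0.0078,"ty":-0.0162,"tz":0,"ax":0,"ay":0,"az":0.1},
    {"tx":-0.0061,"ty":-0.0169,"tz":0,"ax":0,"ay":0,"az":0.1},
    {"tx":-0.0043,"ty":-0.0174,"tz":0,"ax":0,"ay":0,"az":0.1},
    {"tx":-0.0026,"ty":-0.0178,"tz":0,"ax":0,"ay":0,"az":0.1},
    {"tx":-0.0008,"ty":-0.018,"tz":0,"ax":0,"ay":0,"az":0.1},
    {"tx":0.001,"ty":-0.018,"tz":0,"ax":0,"ay":0,"az":0.1},
    {"tx":0.0028,"ty":-0.0178,"tz":0,"ax":0,"ay":0,"az":0.1},
    {"tx":0.0045,"ty":-0.0174,"tz":0,"ax":0,"ay":0,"az":0.1},
    {"tx":0,"ty":0,"tz":0,"ax":0,"ay":0,"az":0},
    {"tx":0,"ty":0,"tz":0,"ax":0,"ay":0,"az":0},
  ],
)

```text
time_s: 39.9
tool_pos: [506.7, 47.6, 228.1]
eef_rot: [[-0.953, -0.304, 0.003], [-0.304, 0.953, 0.0], [-0.003, -0.001, -1.0]]
ft_force: [0.6, -0.9, -0.3]
finger_gap: 0.452
grasp_force: 0.0
```

Run:
```python
from h import *
st()
for n in ["wrist","scene"]:
    im,P,c=grab(n)
    k=hsvmask(im,*COL["red"])&(P[...,2]>165)&(P[...,2]<212); k=big(k)[0]; print(n,k.sum(),np.round((P[k].min(0)+P[k].max(0))/2),np.round(np.ptp(P[k],axis=0)))
```

```text
t 39.9 tcp [506.7  47.6 228.1] F [ 0.6 -0.9 -0.3] gap 0.452 gf 0.0 yaw 1.88
wrist 12182 [497.  45. 191.] [76. 78. 37.]
scene 279 [503.  69. 192.] [54. 34. 37.]
```

Request:
send_rows(
  series=[
    {"tx":0,"ty":0,"tz":0.01,"ax":0,"ay":0,"az":0},
    {"tx":0,"ty":0,"tz":0.02,"ax":0,"ay":0,"az":0},
    {"tx":0,"ty":0,"tz":0.03,"ax":0,"ay":0,"az":0},
    {"tx":0,"ty":0,"tz":0.03,"ax":0,"ay":0,"az":0},
    {"tx":0,"ty":0,"tz":0.03,"ax":0,"ay":0,"az":0},
    {"tx":0,"ty":0,"tz":0,"ax":0,"ay":0,"az":0},
    {"tx":0,"ty":0,"tz":0,"ax":0,"ay":0,"az":0},
    {"tx":0,"ty":0,"tz":0,"ax":0,"ay":0,"az":0},
  ],
)

```text
time_s: 40.67
tool_pos: [505.1, 48.9, 347.0]
eef_rot: [[-0.951, -0.31, 0.0], [-0.31, 0.951, -0.0], [0.0, -0.0, -1.0]]
ft_force: [-0.6, -0.4, -1.2]
finger_gap: 0.449
grasp_force: 0.0
```

Run:
```python
from h import *
st()
for n in ["wrist","side"]:
    g=grab(n); im,P,c=g; save("end_%s.png"%n,im)
    k=(abs(P[...,2]-250)<4)&(np.hypot(P[...,0]-500,P[...,1]-48)<50)
    if k.any(): print(n,"knob",np.round((P[k].min(0)+P[k].max(0))/2))
    beakers(n,g)
    if n=="side": seat(g,516.7,36.7); seat(g,530,-102.5); bl(g)
```

```text
t 40.67 tcp [505.1  48.9 347. ] F [-0.6 -0.4 -1.2] gap 0.449 gf 0.0 yaw 1.886
wrist knob [498.  45. 249.]
wrist m ztop 71.0 mid [506.7 136.2] fit [506.4 135.9] ext [54.8 55.8]
wrist s ztop 86.8 mid [507.4 134.9] fit [507.4 135. ] ext [39.4 39.3]
side knob [495.  41. 249.]
side m ztop 69.1 mid [504.3 132.3] fit [504.4 134.6] ext [54.4 50.5]
side s ztop 86.7 mid [504.7 133.5] fit [504.5 132.3] ext [34.9 42.7]
tool 415 ctr [513.7  35.9] size [120.4  50.6] ang 7.7 zmed 39.2
plane [-9.60000e-03  5.26000e-02  3.89532e+01]
tool 437 ctr [ 528.  -101.2] size [120.8  63.7] ang 1.66 zmed 39.2
plane [-5.80000e-03  4.08000e-02  3.89549e+01]
beaker_l 122 ztop [46.6 57.1] mid [503.5 131. ] fit [503.  132.9] ext [69.9 68.3]
```

View pics/end_side.png

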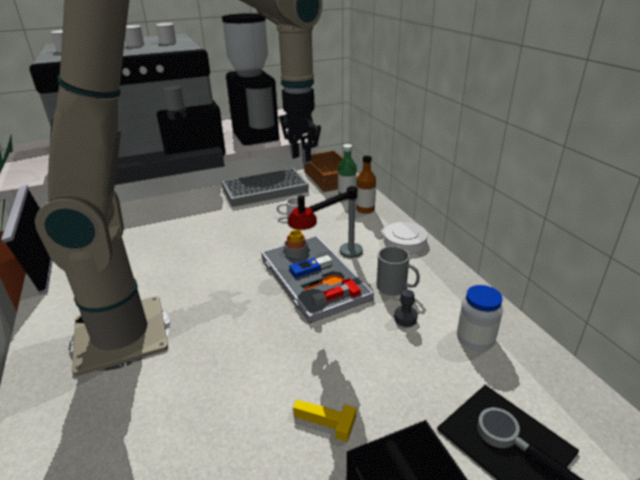

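The side view shows the lamp head back over the case at (302,215), the meter and key seated at (311,267) and (342,290), and the beakers nested at (296,245). The bystanders haven't moved. Handing in.

```bash
python3 -c "
from workcell import *
print(finish_job())"
```

```text
the job is handed in; nothing more can be done
None
```

The job is handed in, with no verdict returned: by my last camera checks the key and meter are pressed home, the beakers are nested, the lamp is back over the case and the bystanders look unmoved; the scoop was not on the counter.

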